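# Stand up the fallen tea tin and load the tea crate

## Task

Tidy the tea away into the divided wooden crate: the square metal tea tin, which has fallen on its side, and the round white tea jar each go upright, lid up, into an empty cell of their own, right down on the cork disc on its floor. Before the tin goes into the crate, stand it up on its foot on the bare tabletop and let go of it for a moment so that its leaves settle; then take it again and load it. Set everything down gently without dropping it, keep the jar upright, and leave all the other things where they stand.

Things in the scene. Friction and masses are not known exactly. Their poses are not given: they have to be found in the camera images.
- crate: the divided wooden crate, fixed to the table, open-topped: 150 mm (its x) by 222 mm (its y), 52 mm high, walls and dividers 6 mm thick and all 52 mm high, floor 6 mm thick. Origin at the centre of its underside. It has 2 by 3 cells, each 66 by 66 mm inside, centred at x = -36, +36 mm and y = -72, 0, +72 mm in its frame
- tin: the square tea tin, brushed metal with a dark wooden lid: 52 by 52 mm, 100 mm high when upright (the lid is the top 14 mm and 49 mm wide), about 0.18 kg, balanced about at mid-length. At the start it lies on one of its long sides on the table. Origin at the centre of its foot (the metal end); its z axis runs along it from the foot to the lid, its x and y axes are square to its sides
- jar: the round tea jar, white ceramic with a cork lid, standing upright on the table: 54 mm diameter, 100 mm high (the cork is the top 12 mm and 48 mm across), about 0.3 kg. Origin at the centre of its underside, z up
- disc0: one of three cork discs fixed on the crate's floor, 48 mm diameter, 3 mm thick, each in the middle of an empty cell (the three occupied cells have none). Origin at the centre of its underside, 6 mm above the table
- disc1: one of three cork discs fixed on the crate's floor, 48 mm diameter, 3 mm thick, each in the middle of an empty cell (the three occupied cells have none). Origin at the centre of its underside, 6 mm above the table
- disc2: one of three cork discs fixed on the crate's floor, 48 mm diameter, 3 mm thick, each in the middle of an empty cell (the three occupied cells have none). Origin at the centre of its underside, 6 mm above the table
- honey: bystander in a crate cell: amber glass honey jar, 52 mm diameter, closed by a wooden lid at 90 mm, with the dipper's knob up to 131 mm above its underside; the one tall thing in the crate. Origin at the centre of its underside
- pot: bystander in a crate cell: low terracotta pot with cork lid, 52 mm diameter, 56 mm high. Origin at the centre of its underside
- box: bystander in a crate cell: little wooden box, 50 by 50 mm, 55 mm high. Origin at the centre of its underside
- teapot: bystander: cream teapot, body 132 mm diameter, 127 mm high; the spout reaches 112 mm from the axis along its -x, the handle 104 mm along its +x. Origin at the centre of its underside
- saucer: bystander: porcelain saucer, 140 mm diameter, 18 mm high, the infuser ball lying on it. Origin at the centre of its underside
- infuser: bystander: steel tea infuser ball, 44 mm diameter, 54 mm high, on the saucer. Origin at the centre of its underside
- coaster: bystander: round bamboo coaster flat on the table, 90 mm diameter, 8 mm thick. Origin at the centre of its underside
- caddy: bystander: wooden tea caddy with a sliding lid, 90 mm (x) by 150 mm (y), 81 mm high, its lid standing 9 mm out at the +y end. Origin at the centre of its underside
Things that resemble listed ones, but are neither listed nor needed, are in the scene too. Leave any blue or green look-alike of the jar alone.

How it is judged (in metres and radians):
On the way:
1. the tea tin stands upright on the tabletop, let go and at rest, for 0.2 s (angle between tin's own z axis and vertical below 0.1 rad and height (world z) of tin below 0.004 m and linear speed of tin below 0.02 m/s and contact force between tin and the fingers below 0.1 N), for 0.2 s.
At the end, for the whole second after the job is handed in: The tin and the jar each stand upright (within about 6 degrees), released and at rest in empty cells of their own, each centred within 12 mm of a cork disc and down on it (underside within 5 mm of its top) (((horizontal distance between tin and disc0 below 0.012 m and z of tin in the frame of disc0 below 0.008 m) or (horizontal distance between tin and disc1 below 0.012 m and z of tin in the frame of disc1 below 0.008 m) or (horizontal distance between tin and disc2 below 0.012 m and z of tin in the frame of disc2 below 0.008 m)) and angle between each of tin, jar's own z axis and vertical below 0.1 rad and linear speed of each of tin, jar below 0.02 m/s and contact force between each of tin, jar and the fingers below 0.1 N and ((horizontal distance between jar and disc0 below 0.012 m and z of jar in the frame of disc0 below 0.008 m) or (horizontal distance between jar and disc1 below 0.012 m and z of jar in the frame of disc1 below 0.008 m) or (horizontal distance between jar and disc2 below 0.012 m and z of jar in the frame of disc2 below 0.008 m))); the robot touches nothing.
It fails at once if a thing already in the crate (honey jar, pot, little box) is shifted more than 20 mm or tipped more than 20 degrees ((distance of honey from where it was at the start of the episode above 0.02 m or angle between honey's own z axis and vertical above 0.35 rad) or (distance of pot from where it was at the start of the episode above 0.02 m or angle between pot's own z axis and vertical above 0.35 rad) or (distance of box from where it was at the start of the episode above 0.02 m or angle between box's own z axis and vertical above 0.35 rad)).
It fails at once if another bystander (teapot, saucer, infuser ball, coaster, caddy) is shifted more than 20 mm or tipped more than 20 degrees ((distance of teapot from where it was at the start of the episode above 0.02 m or angle between teapot's own z axis and vertical above 0.35 rad) or (distance of saucer from where it was at the start of the episode above 0.02 m or angle between saucer's own z axis and vertical above 0.35 rad) or (distance of infuser from where it was at the start of the episode above 0.02 m or angle between infuser's own z axis and vertical above 0.35 rad) or (distance of coaster from where it was at the start of the episode above 0.02 m or angle between coaster's own z axis and vertical above 0.35 rad) or (distance of caddy from where it was at the start of the episode above 0.02 m or angle between caddy's own z axis and vertical above 0.35 rad)).
It fails at once if the tea tin falls, out of the fingers, faster than 0.5 m/s (dropped from over about 13 mm, or knocked over) (contact force between tin and the fingers below 0.05 N and linear speed of tin above 0.5 m/s).
It fails at once if the tea jar falls, out of the fingers, faster than 0.5 m/s (dropped from over about 13 mm, or knocked over) (contact force between jar and the fingers below 0.05 N and linear speed of jar above 0.5 m/s).
It fails at once if the tea jar is tipped more than 35 degrees (angle between jar's own z axis and vertical above 0.61 rad).
It also fails if it takes over 64 s, if anything falls off the work surface, if the arm or the gripper's body presses on something with over 40 N, if the wrist force passes 120 N, or if a joint passes its speed limit or range.

## Robot

A 6-joint arm with a two-finger parallel gripper is mounted at the origin on the work surface. World frame = base frame: x ahead of the robot, y to its left, z up, the work surface at z = 0. Lengths are in mm, angles in degrees, forces in N, time in s.
With the tool pointing down it reaches from about 350 to 850 mm from the base axis. Payload 8.1 kg.
Tool frame: the origin (TCP) lies midway between the tips of the shut fingers; the grasp point (between the pads) lies 19 mm behind it (r.tcp_to_grasp is the distance from the TCP to the grasp point, in mm); z points along the fingers, y is the direction in which the jaws open and shut (so a half turn about z gives the same grasp; the last joint's range is limited). The gripper opens to 85 mm and grips with 20 to 120 N. Pads are 22 mm wide; open, the fingers measure 114 mm over their backs; the gripper's body (76 mm by 85 mm) begins 54 mm behind the grasp point. The pads swing forward as they close: fully open they stand 13 mm farther back than shut.
Start: joints at [-4.893, 7.471, 85.268, -0, 87.261, -4.893], TCP at [600.004, 0.022, 203.292] pointing down, gripper open.
Joint ranges: [-169.43, 169.43], [-51.17, 129.36], [1.28, 143.12], [-76.62, 256.62], [0, 156.53], [-152.29, 152.29]. Speed limits (degrees/s): [136.94, 136.94, 159.86, 180, 180, 180].

## Interface

Orientations are given as [roll, pitch, yaw] about the fixed x, y, z axes, in that order (R = Rz(yaw) Ry(pitch) Rx(roll)).
In Python, from bench import r gives the robot as it stands.
- The arm moves only by the tool jog_arm, never from a script. Its argument "targets" is a list of rows, each a list of 7 numbers: the shift along the tool's x, y, z in m, then the turn, a rotation vector about the tool's x, y, z in rad, then the closure, from 0 (fully open) to 1 (shut). In form: [[dx, dy, dz, wx, wy, wz, claw], ...]. A call has 1 to 5 rows; each row is the pose to reach, as a shift and turn from the pose commanded when the call began, along the tool's axes at that moment; what a row does not reach only later rows make up. A row lasts 1/12 s, in which the tool goes at most 41.7 mm and 7.16 degrees, less where a joint would pass 70% of its speed; a pose out of reach is approached as far as the arm can. A call with a gripper value outside its range is refused whole. The fingers move at their own pace and stop on an object; "newtons" is the grip in N (left out, the last holds). Time passes only in rows, so rows that repeat a pose let the fingers close. It gives the time, the measured TCP pose, the force and the opening at its end, in the units of the state.
- r.sense(): the state, without advancing time (a new reading comes with each control period).
- r.snapshot(name): name is "scene" or "side" or "wrist"; returns a dict with "pixels" (480x640x3 uint8, red, green, blue), "fx", "fy", "cx", "cy" (pixels), "dist" ([k1, k2, p1, p2, k3] as OpenCV has them; the pictures are not rectified), "origin" and "attitude" of the camera in the world. Camera axes: x right, y down, z forward; pixel columns grow to the right and rows downward; lengths in mm; the calibration is good to about 2 mm. A picture is of the moment at which its call begins. There is no depth.
- r.hand_in(): hands the job in, once; it reports no verdict.
The state is a dict: "time": time; "joint_pos": joint angles; "qd": joint speeds; "joint_efforts": joint torques, N m; "tool_pos": TCP position; "tcp_rot": TCP orientation; "ft_force": force on the tool from outside, world axes, zero at the start; "wrist_torque": the same for the moment, N m; "finger_gap": finger opening in mm.
Only numpy, scipy, OpenCV 4.12 (cv2) and the standard library are available. Lean on these libraries where they do the work, as an engineer would, in place of code of your own. Each camera call takes 0.05 s, during which the arm holds its last target.

## Working session

There is one attempt and no reset: what is moved stays moved. The work goes in short steps, Python scripts to look and compute and a tool call to move; the robot and the scene stay as the last step left them, time stands still between calls to the robot, and variables do not carry over. Pictures are saved under pics/ and viewed, and the job is handed in when it is done.

Besides the shell and the picture viewer there is one more tool, called after "Request:" as a command line: name --pt "numbers of a row" for each row, then --argument value for the rest. jog_arm: Moves the arm, as the interface text tells. Its arguments: {"type":"object","properties":{"targets":{"type":"array","items":{"type":"array","items":{"type":"number"}}},"newtons":{"type":"number"}},"required":["targets"]}

```bash
ls; mkdir -p pics
python3 - <<'E'
from bench import r
import cv2
for n in ["scene","side","wrist"]:
    s=r.snapshot(n); cv2.imwrite(f"pics/{n}0.png",s["pixels"][:,:,::-1])
    print(n,{k:v for k,v in s.items() if k!="pixels"})
print(r.sense()); print(r.tcp_to_grasp)
E
```

```text
pics
scene {'fx': 606.834455823859, 'fy': 606.834455823859, 'cx': 314.338495109501, 'cy': 245.21518835376244, 'dist': array([-0.09964706,  0.        ,  0.        ,  0.        ,  0.        ]), 'origin': array([1466.9043158 , -225.70154459,  950.60872328]), 'attitude': array([-133.92445121,   -0.35061635,   80.34066303])}
side {'fx': 562.1108063190663, 'fy': 562.1108063190663, 'cx': 309.89375527317725, 'cy': 240.6883362612952, 'dist': array([-0.045256,  0.      ,  0.      ,  0.      ,  0.      ]), 'origin': array([ -18.07794649,  560.91819219, 1126.56539776]), 'attitude': array([-1.41400686e+02, -6.92155941e-02, -1.38352089e+02])}
wrist {'fx': 330.93985741821075, 'fy': 330.93985741821075, 'cx': 314.9819642205198, 'cy': 238.59535826357134, 'dist': array([-0.04886124,  0.        ,  0.        ,  0.        ,  0.        ]), 'origin': array([599.8262917 ,  70.6907197 , 373.62495066]), 'attitude': array([ 1.63895230e+02,  5.12649606e-02, -1.23267098e-02])}
{'time': 0.15, 'joint_pos': array([-4.89293523e+00,  7.50952557e+00,  8.53157818e+01,  7.29789987e-04,
        8.72613856e+01, -4.89238948e+00]), 'qd': array([-0.08200374, -0.15215321, -0.1757004 ,  0.02325005, -0.03053445,
       -0.01669031]), 'joint_efforts': array([ 1.01583330e-03, -5.70061326e+01, -5.01160097e+01, -1.39109225e-04,
        9.69119486e-03, -7.10949371e-05]), 'tool_pos': array([5.99525408e+02, 6.92880686e-02, 2.02432007e+02]), 'tcp_rot': array([-1.79913685e+02, -8.11981419e-03,  8.99994127e+01]), 'ft_force': array([-0.24049273,  0.29367102, -0.5512533 ]), 'wrist_torque': array([-0.03362221, -0.05063192,  0.01427593]), 'finger_gap': 85.24165943429976}
18.700000000000003
```

View pics/scene0.png

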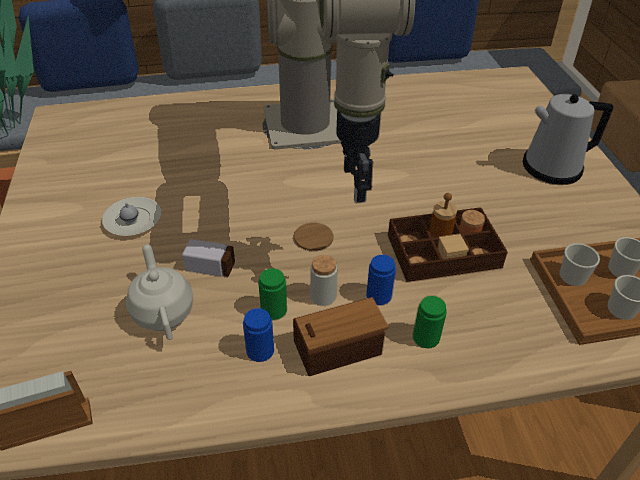

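View pics/side0.png

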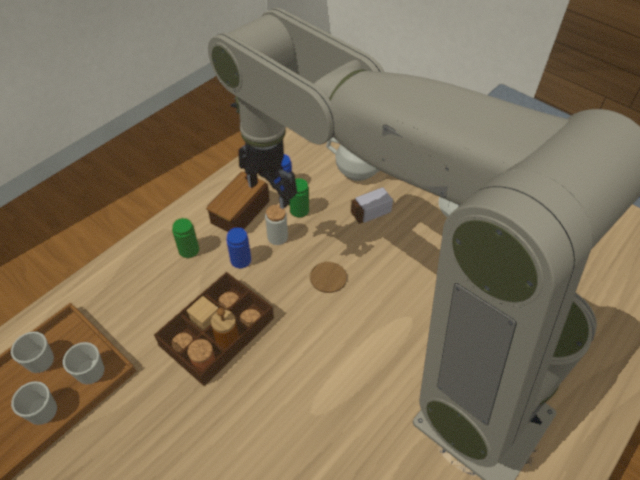

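View pics/wrist0.png

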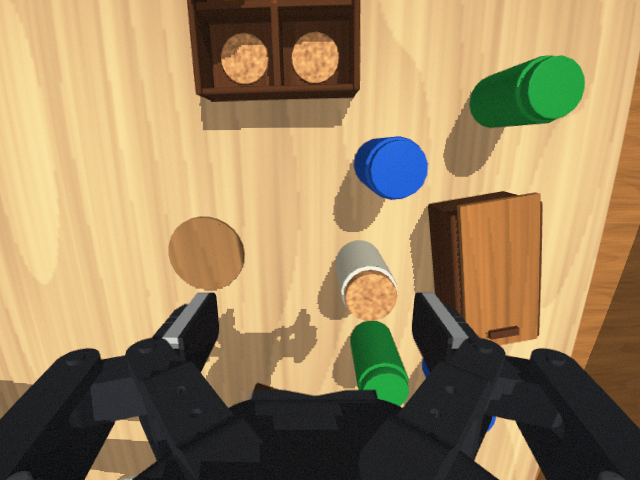

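The wrist view shows the jar with its cork at (370,295) between look-alikes, the coaster at (206,253), and the crate at the top with two discs. The scene view shows the tin lying at (208,258) with its lid to the right, and the crate at (447,243). I'll write helpers and crop in.

```bash
cat > h.py <<'E'
import numpy as np, cv2
from scipy.spatial.transform import Rotation as R
from bench import r
def cam(s):
    K=np.array([[s["fx"],0,s["cx"]],[0,s["fy"],s["cy"]],[0,0,1]]); return K,np.array(s["dist"]),np.array(s["origin"]),R.from_euler("xyz",s["attitude"],degrees=True).as_matrix()
def rays(s,px):
    K,d,o,A=cam(s); p=cv2.undistortPoints(np.array(px,float).reshape(-1,1,2),K,d).reshape(-1,2)
    return o,np.c_[p,np.ones(len(p))]@A.T
def plane(s,px,z):
    o,v=rays(s,px); return o+v*((z-o[2])/v[:,2])[:,None]
def proj(s,P):
    K,d,o,A=cam(s); P=(np.array(P,float).reshape(-1,3)-o)@A
    return cv2.projectPoints(P,np.zeros(3),np.zeros(3),K,d)[0].reshape(-1,2)
def save(s,name,box=None,k=1):
    im=s["pixels"][:,:,::-1]
    if box: x0,y0,x1,y1=box; im=im[y0:y1,x0:x1]
    cv2.imwrite(f"pics/{name}.png",cv2.resize(im,None,fx=k,fy=k,interpolation=cv2.INTER_CUBIC))
E
python3 - <<'E'
from h import *
s=r.snapshot("scene"); save(s,"c1",(170,220,250,290),8); save(s,"c2",(380,180,520,285),5); save(s,"c2b",(290,215,400,315),6)
s=r.snapshot("side"); save(s,"c3",(340,180,400,230),8); save(s,"c4",(150,265,280,385),5)
E
```

```text
(no output)
```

View pics/c1.png

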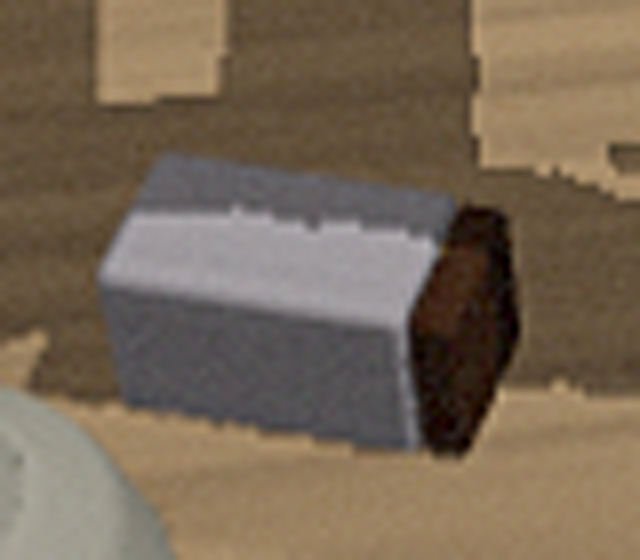

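View pics/c2.png

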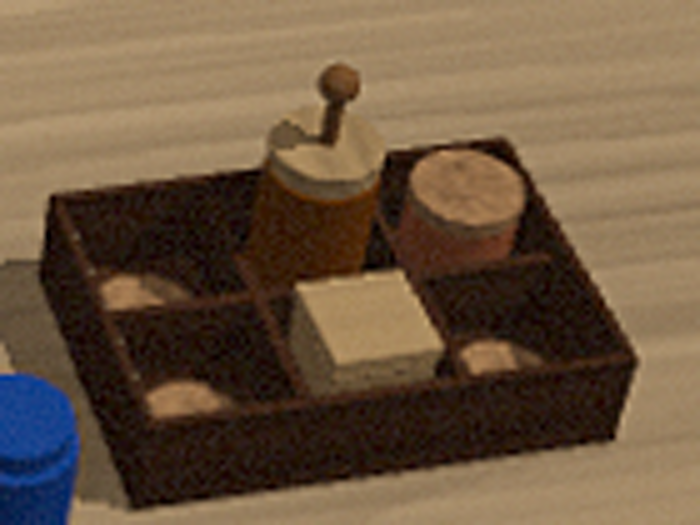

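View pics/c3.png

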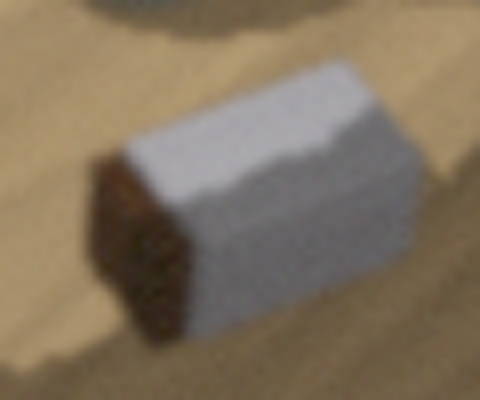

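View pics/c4.png

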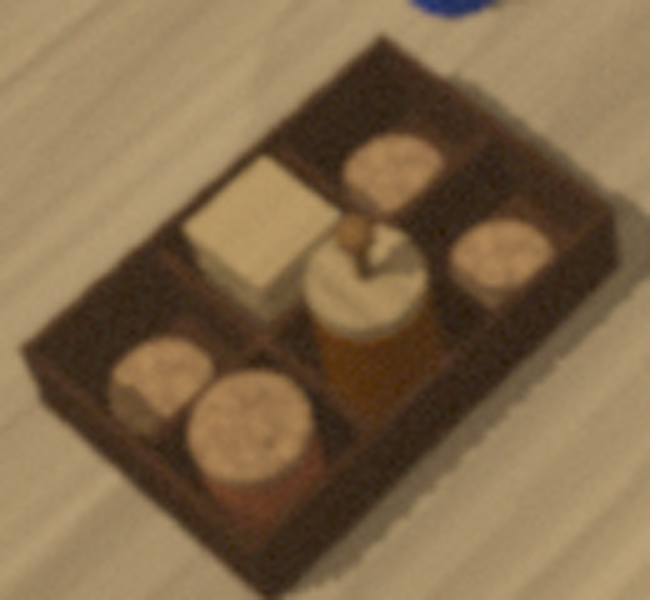

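View pics/c2b.png

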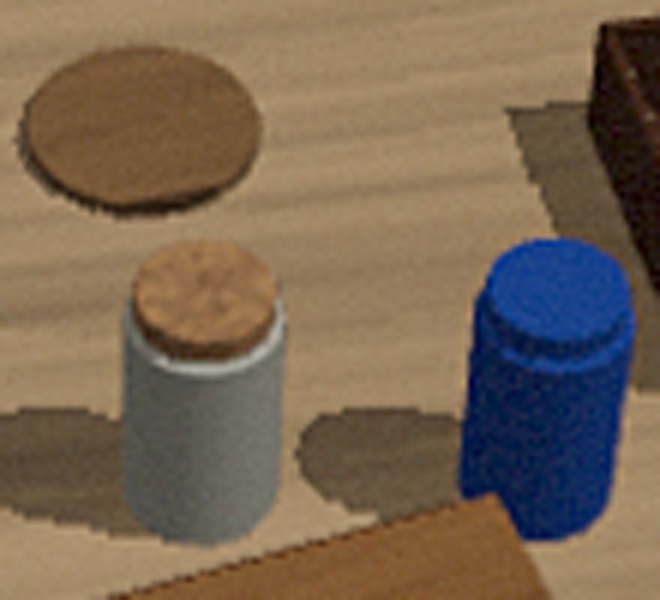

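```bash
cat > m.py <<'E'
from h import *
np.set_printoptions(precision=1,suppress=True)
def un(p,k,o): return (np.array(p,float)+.5)/k-.5+np.array(o)
sc,sd,wr=[r.snapshot(n) for n in("scene","side","wrist")]
print("tin scene",plane(sc,un([(165,155),(100,280),(405,325),(455,200)],8,(170,220)),52))
print("tin side",plane(sd,un([(345,60),(125,145),(185,210),(420,155)],8,(340,180)),52))
print("crate scene",plane(sc,un([(50,197),(505,140),(635,358),(150,420)],5,(380,180)),52))
print("crate side",plane(sd,un([(383,38),(615,215),(25,348)],5,(150,265)),52))
def cork(s,box):
    x0,y0,x1,y1=box; im=cv2.cvtColor(s["pixels"][y0:y1,x0:x1],cv2.COLOR_RGB2HSV)
    m=((im[...,0]>5)&(im[...,0]<20)&(im[...,1]>80)).astype(np.uint8)
    m=cv2.morphologyEx(cv2.morphologyEx(m,cv2.MORPH_OPEN,np.ones((3,3))),cv2.MORPH_CLOSE,np.ones((5,5)))
    c=max(cv2.findContours(m,0,cv2.CHAIN_APPROX_NONE)[0],key=cv2.contourArea)
    e=cv2.fitEllipse(c); return np.array(e[0])+[x0,y0],e[1]
for s,b,z in((wr,(335,262,405,330),100),):
    e=cork(s,b); print(e,plane(s,e[0],z))
for c in ((244,58),(315,57)): print("disc wrist",plane(wr,[c],9))
e=un([(205,288)],6,(290,215)); print("jar scene",plane(sc,e,100))
print("disc scene/side", plane(sd,un([(393,172),(502,255),(163,370)],5,(150,265)),9))
print("blue,green tops", plane(wr,[(399,169),(384,385),(556,88)],100))
print("coaster",plane(wr,[(206,253)],8))
print("caddy scene top",plane(sc,[(294,335),(372,304),(386,326),(306,350)],81))
print("caddy wrist",plane(wr,[(430,206),(540,195),(538,340),(443,343)],81))
E
python3 m.py
```

```text
tin scene [[ 485.4 -325.5   52. ]
 [ 531.  -343.6   52. ]
 [ 560.7 -264.9   52. ]
 [ 515.7 -248.9   52. ]]
tin side [[ 527.8 -345.3   52. ]
 [ 558.2 -266.7   52. ]
 [ 525.9 -257.3   52. ]
 [ 483.7 -327.2   52. ]]
crate scene [[491.8 117.   52. ]
 [486.7 335.8  52. ]
 [632.7 339.3  52. ]
 [634.3 122.3  52. ]]
crate side [[634.6 120.2  52. ]
 [486.1 117.5  52. ]
 [630.  336.8  52. ]]
(array([370. , 298.8]), (65.7810287475586, 79.19464111328125)) [[650.4 -65.8 100. ]]
disc wrist [[528.6 154.6   9. ]]
disc wrist [[600.2 155.1   9. ]]
jar scene [[648.6 -62.4 100. ]]
disc scene/side [[600.6 152.4   9. ]
 [530.1 150.    9. ]
 [600.8 293.4   9. ]]
blue,green tops [[ 668.8   50.6  100. ]
 [ 669.3 -161.4  100. ]
 [ 790.5  115.2  100. ]]
coaster [[472.3 -52.7   8. ]]
caddy scene top [[ 800.7 -143.9   81. ]
 [ 752.4   11.4   81. ]
 [ 807.9   24.3   81. ]
 [ 836.8 -127.9   81. ]]
caddy wrist [[ 704.    16.5   81. ]
 [ 805.    27.2   81. ]
 [ 833.1 -124.4   81. ]
 [ 731.9 -126.    81. ]]
```

Request:
jog_arm --pt "-0.04 0.03 0 0 0 0.12 0" --pt "-0.065 0.051 0 0 0 0.24 0" --pt "-0.065 0.051 0 0 0 0.36 0" --pt "-0.065 0.051 0 0 0 0.48 0" --pt "-0.065 0.051 0 0 0 0.6 0" --newtons 40

```text
time: 0.82
tool_pos: [651.1, -65.8, 202.4]
tcp_rot: [-179.9, 0.0, 55.2]
ft_force: [0.2, 0.7, -0.6]
finger_gap: 85.5
```

Run:
```python
from h import *
s=r.snapshot("wrist"); save(s,"w1"); print(r.sense()["tool_pos"],r.sense()["tcp_rot"])
print(proj(s,[[650,-65,100],[650,-65,0]]))
```

```text
[651.07298776 -65.49094604 202.73215731] [-1.79957452e+02  1.48157878e-02  5.47101802e+01]
[[313.36635243 229.18779758]
 [313.84335121 207.31865998]]
```

View pics/w1.png

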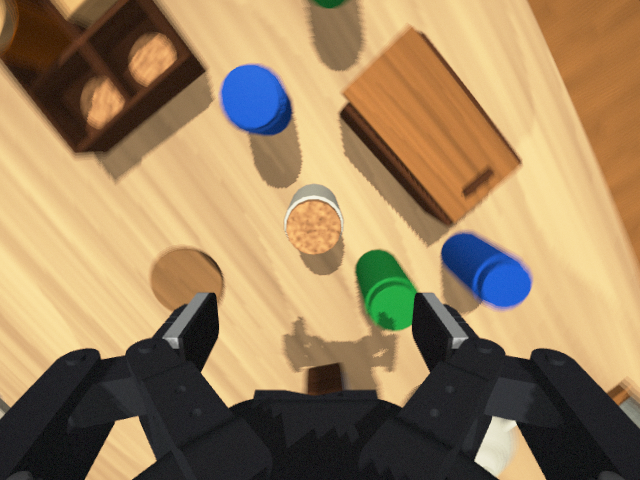

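The cork's centre is at (314,227), within 2 px of the prediction; green and the caddy are clear of both finger paths. I'm descending to TCP z=54.

Run:
```python
from h import *
s=r.snapshot("wrist")
im=s["pixels"]; hsv=cv2.cvtColor(im,cv2.COLOR_RGB2HSV)[195:262,280:350]
m=((hsv[...,1]>110)&(hsv[...,2]>120)&(hsv[...,0]<16)).astype(np.uint8); m=cv2.morphologyEx(m,cv2.MORPH_OPEN,np.ones((5,5)))
c=max(cv2.findContours(m,0,1)[0],key=cv2.contourArea); e=cv2.minEnclosingCircle(c); print(e)
p=np.array(e[0])+[280,195]
P=plane(s,[p],100); t=r.sense(); print(P,t["tool_pos"])
A=R.from_euler("xyz",t["tcp_rot"],degrees=True).as_matrix(); print((P[0]-t["tool_pos"])@A)
```

```text
((33.92307662963867, 32.19230651855469), 27.50052833557129)
[[651.35297525 -63.56465463 100.        ]] [650.98344589 -65.22844514 202.95139113]
[  1.60145346  -0.58484912 102.95138166]
```

Request:
jog_arm --pt "0.001 0 0.035 0 0 0 0" --pt "0.001 0 0.07 0 0 0 0" --pt "0.001 0 0.105 0 0 0 0" --pt "0.001 0 0.135 0 0 0 0" --pt "0.001 0 0.149 0 0 0 0"

```text
time: 1.33
tool_pos: [648.3, -63.4, 49.1]
tcp_rot: [-179.7, 0.2, 55.9]
ft_force: [-1.2, -0.4, -0.2]
finger_gap: 85.5
```

Request:
jog_arm --pt "0 0 0 0 0 0 0.5" --pt "0 0 0 0 0 0 0.6" --pt "0 0 0 0 0 0 0.7" --pt "0 0 0 0 0 0 0.8" --pt "0 0 0 0 0 0 0.8" --newtons 50

```text
time: 1.75
tool_pos: [653.9, -64.3, 58.2]
tcp_rot: [179.7, -0.1, 55.7]
ft_force: [-1.6, 1.5, 6.6]
finger_gap: 45.6
```

Run:
```python
from h import *
s=r.snapshot("wrist"); save(s,"w2"); t=r.sense(); print(t["tool_pos"],t["tcp_rot"],t["finger_gap"],t["ft_force"])
```

```text
[653.90940883 -64.29013095  58.18765152] [ 1.79731678e+02 -1.39530670e-01  5.56632833e+01] 45.79478109430484 [-2.31827108  0.6742188   7.17394934]
```

View pics/w2.png

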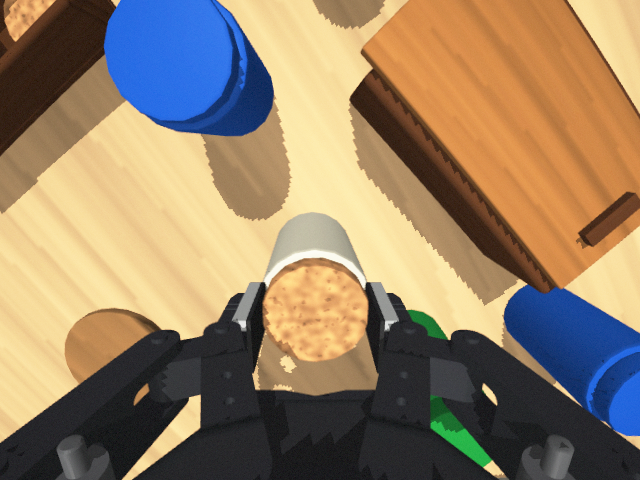

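The pads flank the cork and white rim at (315,300), but the gap reads 46, less than the jar's 54. I'll let it settle and look from outside.

Request:
jog_arm --pt "0 0 0 0 0 0 0.8" --pt "0 0 0 0 0 0 0.8" --pt "0 0 0 0 0 0 0.8"

```text
time: 2.05
tool_pos: [653.9, -64.3, 58.2]
tcp_rot: [179.7, -0.1, 55.7]
ft_force: [-2.4, 1.9, 7.0]
finger_gap: 45.5
```

Run:
```python
from h import *
t=r.sense(); print(t["tool_pos"],t["tcp_rot"],t["finger_gap"],t["ft_force"],t["qd"])
s=r.snapshot("scene"); save(s,"s2",(270,180,400,330),5)
print(proj(s,[t["tool_pos"]]))
```

```text
[653.9297969  -64.30294141  58.20462047] [ 1.79726970e+02 -1.39533466e-01  5.56626881e+01] 45.46735849602542 [-2.42156306  1.86674118  7.04528125] [ 0.02238106 -0.04878551  0.00076902 -0.04423727  0.01136426  0.05156753]
[[322.93988479 279.18514894]]
```

View pics/s2.png

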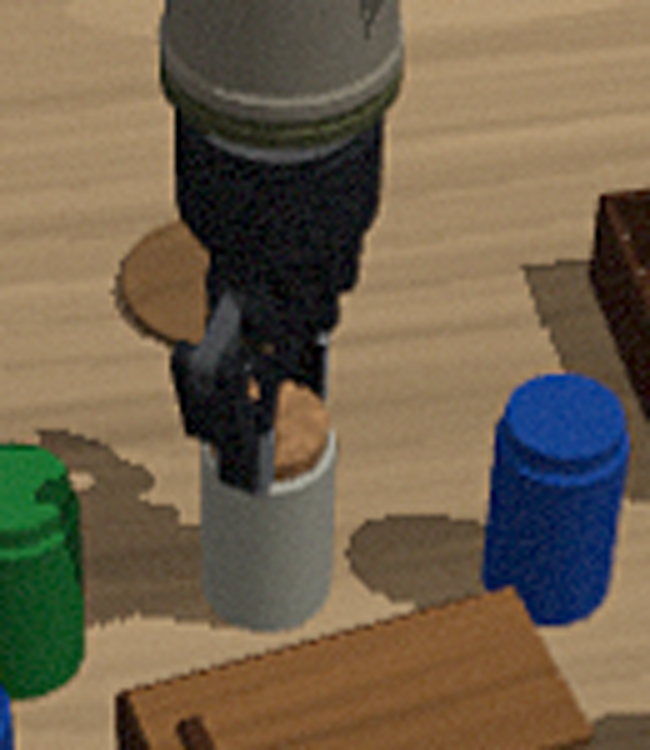

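Run:
```python
from h import *
s=r.snapshot("scene"); t=r.sense()
A=R.from_euler("xyz",t["tcp_rot"],degrees=True).as_matrix(); T=t["tool_pos"]
for d in (23,27,31):
  for b in (0,-6,-12,-18,-25): print(d,b,(proj(s,[T+A@[0,d,b]])-[270,180])*5)
print("jar rim/top/bottom ctr",(proj(s,[[651,-64,88],[651,-64,100],[651,-64,0]])-[270,180])*5, "front rim",(proj(s,[[678,-64,88]])-[270,180])*5)
```

```text
23 0 [[240.94830147 534.34790277]]
23 -6 [[241.10491473 524.06830855]]
23 -12 [[241.26258403 513.71597907]]
23 -18 [[241.42131897 503.29021297]]
23 -25 [[241.60786953 491.03305675]]
27 0 [[236.76275635 541.12891642]]
27 -6 [[236.90503488 530.85104275]]
27 -12 [[237.04828106 520.50024016]]
27 -18 [[237.19250377 510.07580303]]
27 -25 [[237.36200983 497.81994131]]
31 0 [[232.55897241 547.9391461 ]]
31 -6 [[232.68677627 537.66313909]]
31 -12 [[232.81545791 527.31400975]]
31 -18 [[232.94502549 516.89104819]]
31 -25 [[233.09731842 504.63665228]]
jar rim/top/bottom ctr [[265.34651549 439.04746434]
 [265.8415513  417.79115334]
 [261.90680881 586.20963274]] front rim [[277.71179164 488.45270625]]
```

Request:
jog_arm --pt "0 0 0 0 0 0 0.3" --pt "0 0 0 0 0 0 0" --pt "0 0 0 0 0 0 0" --pt "0 0 0 0 0 0 0"

```text
time: 2.48
tool_pos: [651.9, -64.3, 54.7]
tcp_rot: [180.0, -0.0, 55.6]
ft_force: [-0.0, -1.3, -0.1]
finger_gap: 85.5
```

Run:
```python
from h import *
t=r.sense(); print(t["tool_pos"],t["tcp_rot"],t["finger_gap"],t["ft_force"])
s=r.snapshot("scene"); save(s,"s3",(270,180,400,330),5)
A=R.from_euler("xyz",t["tcp_rot"],degrees=True).as_matrix(); T=t["tool_pos"]
for d in (43,57,-43,-57):
  for b in (0,-13,-26): print(d,b,(proj(s,[T+A@[0,d,b]])-[270,180])*5)
save(r.snapshot("wrist"),"w3")
```

```text
[651.86758414 -64.2909815   54.73233509] [ 1.79959984e+02 -1.29956883e-02  5.56288959e+01] 85.45661655900403 [-0.005749   -1.28821999 -0.095054  ]
43 0 [[218.91607093 570.81172188]]
43 -13 [[219.10147007 548.67631414]]
43 -26 [[219.28978534 526.1936876 ]]
57 0 [[203.88777603 595.21829093]]
57 -13 [[203.95727597 573.10573871]]
57 -26 [[204.02806215 550.64284636]]
-43 0 [[306.42939232 428.60122876]]
-43 -13 [[307.24682457 406.40933128]]
-43 -26 [[308.07536158 383.88970922]]
-57 0 [[319.93359844 406.64374416]]
-57 -13 [[320.84202034 384.45481793]]
-57 -26 [[321.76261991 361.94136161]]
```

View pics/s3.png

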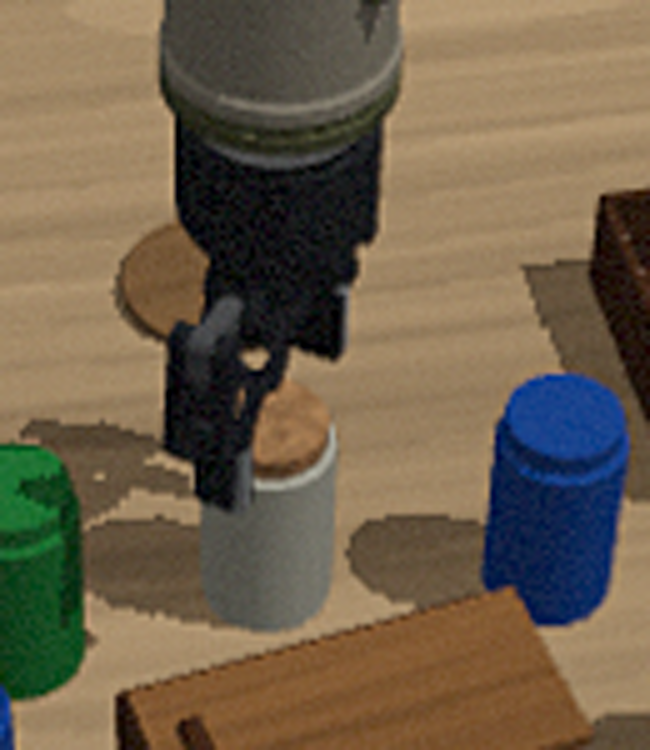

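View pics/w3.png

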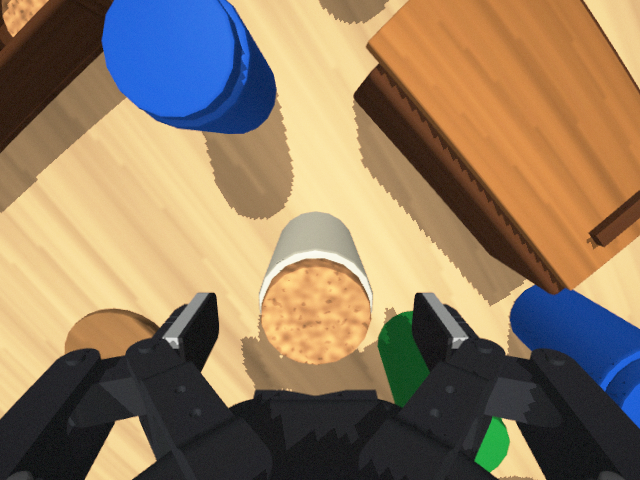

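Scene measurements put the open fingertips about 36 mm behind the reported TCP, so the pads closed on the cork. The fingers have to go lower, so I'm taking TCP z to about 33.

Request:
jog_arm --pt "0 0 0.008 0 0 0 0" --pt "0 0 0.015 0 0 0 0" --pt "0 0 0.022 0 0 0 0" --pt "0 0 0.022 0 0 0 0"

```text
time: 2.92
tool_pos: [649.6, -63.9, 29.2]
tcp_rot: [-179.8, 0.1, 55.6]
ft_force: [-0.9, -0.5, -1.3]
finger_gap: 85.4
```

Request:
jog_arm --pt "0 0 0 0 0 0 0.3" --pt "0 0 0 0 0 0 0.5" --pt "0 0 0 0 0 0 0.6" --pt "0 0 0 0 0 0 0.7" --pt "0 0 0 0 0 0 0.7"

```text
time: 3.33
tool_pos: [652.2, -64.3, 33.0]
tcp_rot: [179.9, -0.0, 55.6]
ft_force: [0.8, -0.5, 1.1]
finger_gap: 52.3
```

Run:
```python
from h import *
t=r.sense(); print(t["tool_pos"],t["tcp_rot"],t["finger_gap"],t["ft_force"])
s=r.snapshot("scene"); save(s,"s4",(270,180,400,330),5)
```

```text
[652.19308739 -64.27158393  33.0051482 ] [ 1.79928772e+02 -3.20714753e-02  5.56214192e+01] 52.301959077006266 [ 0.76465233 -0.49018539  1.05527175]
```

View pics/s4.png

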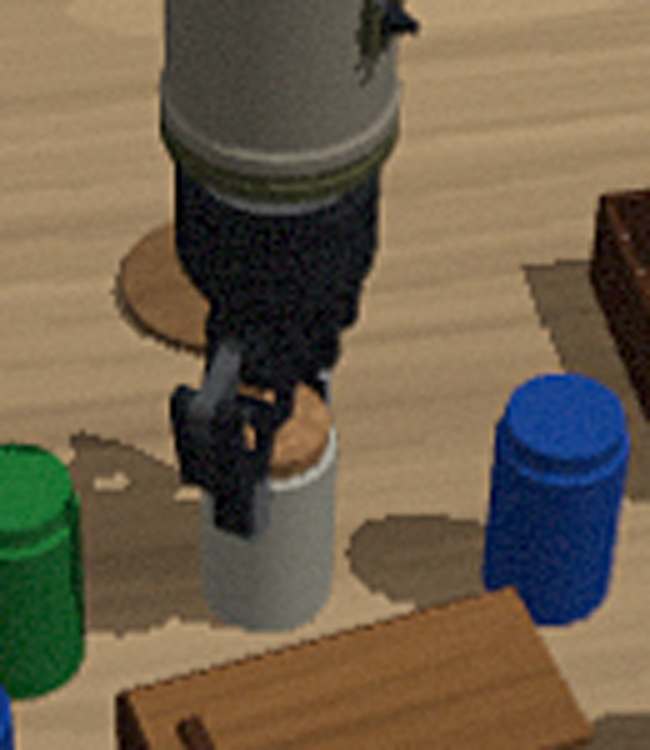

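Gap 52, so the jar is held on its body. I'm lifting it.

Request:
jog_arm --pt "0 0 -0.015 0 0 0 0.7" --pt "0 0 -0.045 0 0 0 0.7" --pt "0 0 -0.08 0 0 0 0.7" --pt "0 0 -0.115 0 0 0 0.7" --pt "0 0 -0.14 0 0 0 0.7"

```text
time: 3.8
tool_pos: [652.1, -64.2, 176.8]
tcp_rot: [179.9, -0.1, 55.6]
ft_force: [1.4, -0.9, -1.7]
finger_gap: 51.9
```

```bash
cat > go.py <<'E'
import sys
from h import *
np.set_printoptions(precision=2,suppress=True)
t=r.sense(); A=R.from_euler("xyz",t["tcp_rot"],degrees=True).as_matrix()
print(t["tool_pos"],t["tcp_rot"],t["finger_gap"],t["ft_force"],t["joint_pos"],t["time"])
if len(sys.argv)>3: print("shift",(np.array(sys.argv[1:4],float)-t["tool_pos"])@A)
E
python3 go.py 596 298 170
```

```text
[652.14 -64.22 176.76] [179.85  -0.07  55.62] 51.94388617412309 [ 1.38 -0.92 -1.7 ] [-10.11  16.51  77.74   0.    85.59  24.27] 3.8
shift [ 267.26 -250.87    6.42]
```

Request:
jog_arm --pt "0.012 -0.012 0 0 0 0 0.7" --pt "0.035 -0.034 0 0 0 -0.1 0.7" --pt "0.06 -0.057 0 0 0 -0.2 0.7" --pt "0.085 -0.08 0 0 0 -0.3 0.7" --pt "0.11 -0.104 0 0 0 -0.4 0.7"

```text
time: 4.22
tool_pos: [626.5, 87.0, 171.6]
tcp_rot: [-179.9, 0.0, 78.8]
ft_force: [1.0, 0.4, -3.0]
finger_gap: 52.0
```

```bash
python3 go.py 596 298 170
```

```text
[626.45  87.05 171.65] [-179.9     0.01   78.8 ] 52.02365306396915 [ 0.98  0.44 -2.98] [ 3.26 13.44 81.88  0.01 84.78 14.46] 4.2167
shift [201.01 -70.86   1.73]
```

Request:
jog_arm --pt "0.035 -0.012 0 0 0 -0.05 0.7" --pt "0.075 -0.026 0 0 0 -0.1 0.7" --pt "0.115 -0.04 0 0 0 -0.15 0.7" --pt "0.155 -0.055 0 0 0 -0.2 0.7" --pt "0.18 -0.064 0 0 0 -0.2 0.7"

```text
time: 4.63
tool_pos: [598.4, 278.5, 171.6]
tcp_rot: [-179.9, -0.0, 90.3]
ft_force: [1.3, 0.6, -2.6]
finger_gap: 52.2
```

Request:
jog_arm --pt "0 0 0 0 0 0 0.7" --pt "0 0 0 0 0 0 0.7"

```text
time: 4.8
tool_pos: [599.0, 276.9, 171.4]
tcp_rot: [-179.9, 0.0, 90.2]
ft_force: [-1.1, -0.6, -2.3]
finger_gap: 52.5
```

```bash
python3 go.py 596 298 170
python3 - <<'E'
from h import *
s=r.snapshot("wrist"); save(s,"w5"); s=r.snapshot("scene"); save(s,"s5",(360,130,530,290),4); s=r.snapshot("side"); save(s,"d5",(140,230,290,390),4)
E
```

```text
[599.01 276.87 171.42] [-179.89    0.03   90.22] 52.51100828643492 [-1.06 -0.61 -2.34] [20.35 17.66 76.92  0.01 85.54 20.13] 4.8
shift [21.14 -2.93  1.41]
```

View pics/w5.png

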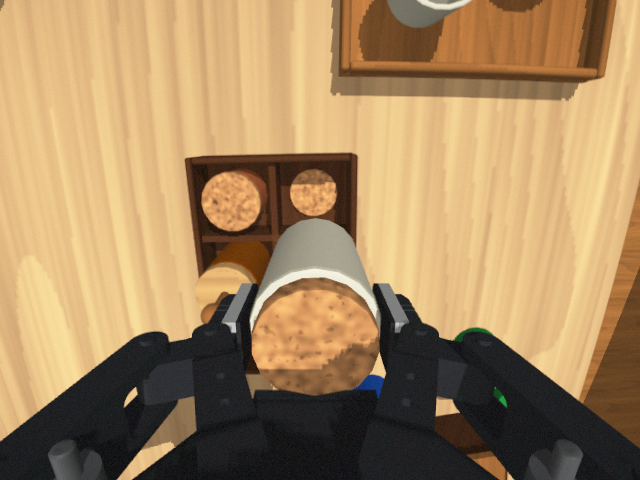

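View pics/s5.png

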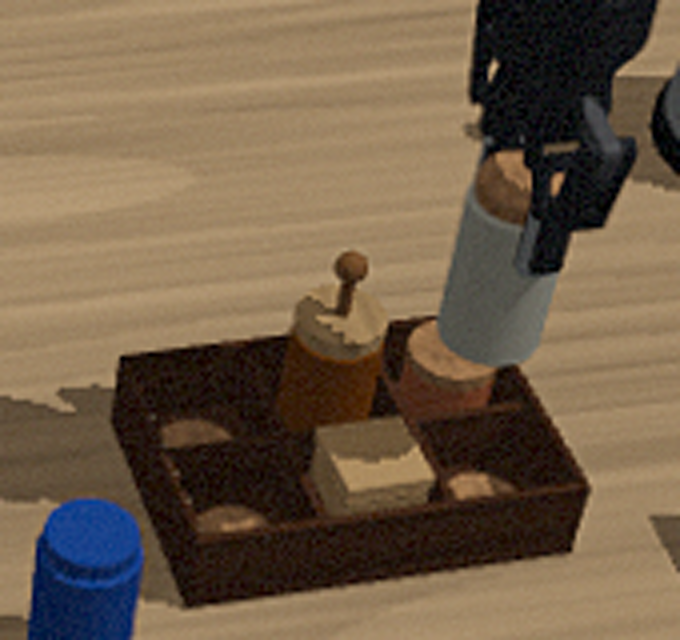

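View pics/d5.png

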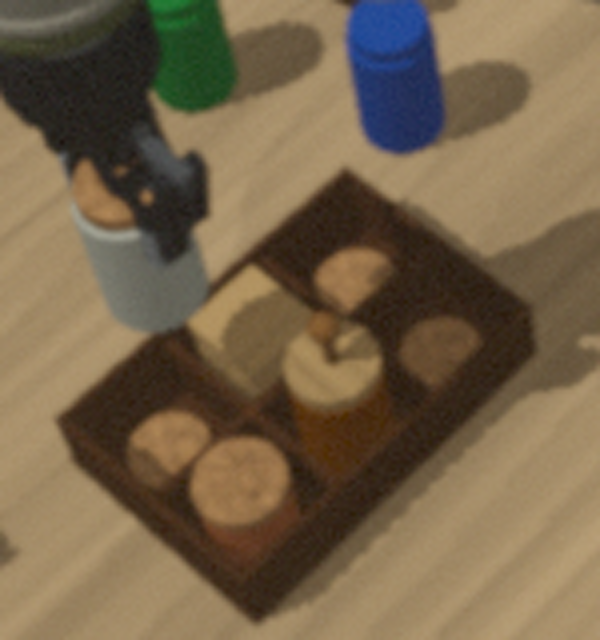

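Wrist view: disc C at (314,192), crate far rim corners (190,158) and (356,154).

Run:
```python
from h import *
np.set_printoptions(precision=1,suppress=True)
s=r.snapshot("wrist")
print(plane(s,[(314,192)],9),plane(s,[(187,157),(357,153)],52))
im=s["pixels"]; b=(285,165,345,222); h=cv2.cvtColor(im[b[1]:b[3],b[0]:b[2]],cv2.COLOR_RGB2HSV)
m=(h[...,2]>115).astype(np.uint8); m=cv2.morphologyEx(m,cv2.MORPH_OPEN,np.ones((3,3)))
c=max(cv2.findContours(m,0,1)[0],key=cv2.contourArea); e=cv2.minEnclosingCircle(c); print(e,plane(s,[np.array(e[0])+b[:2]],9))
# jar: cork ctr at top and bottom edge check
t=r.sense(); T=t["tool_pos"]
for z in (0,100):
    P=T+[0,0,-33+z]; print(z, proj(s,[P]), proj(s,P+27*np.array([[0,1,0],[1,0,0],[-1,0,0]])))
```

```text
[[599.7 296.7   9. ]] [[490.3 333.6  52. ]
 [636.7 336.3  52. ]]
((26.324323654174805, 23.972972869873047), 23.860004425048828) [[597.  299.8   9. ]]
0 [[315.1 256.3]] [[315.1 215.7]
 [356.5 256.2]
 [273.7 256.3]]
100 [[315.2 346.8]] [[315.1 278.1]
 [389.2 346.4]
 [241.1 346.5]]
```

Request:
jog_arm --pt "0.01 0 0.005 0 0 0 0.7" --pt "0.021 0 0.02 0 0 0 0.7" --pt "0.021 0 0.045 0 0 0 0.7" --pt "0.021 0 0.066 0 0 0 0.7" --pt "0.021 0 0.066 0 0 0 0.7"

```text
time: 5.42
tool_pos: [596.8, 294.6, 98.6]
tcp_rot: [-179.4, 0.2, 90.0]
ft_force: [-1.1, -1.1, -4.2]
finger_gap: 52.5
```

```bash
python3 go.py 599 298 42
python3 - <<'E'
from h import *
s=r.snapshot("scene"); save(s,"s6",(360,130,530,290),4); s=r.snapshot("side"); save(s,"d6",(140,230,290,390),4)
s=r.snapshot("wrist"); save(s,"w6")
E
```

```text
[596.84 294.55  98.58] [-179.45    0.2    89.99] 52.540609286475444 [-1.11 -1.09 -4.19] [21.84 21.82 79.54  0.02 79.23 21.85] 5.4167
shift [ 3.65  2.7  56.54]
```

View pics/s6.png

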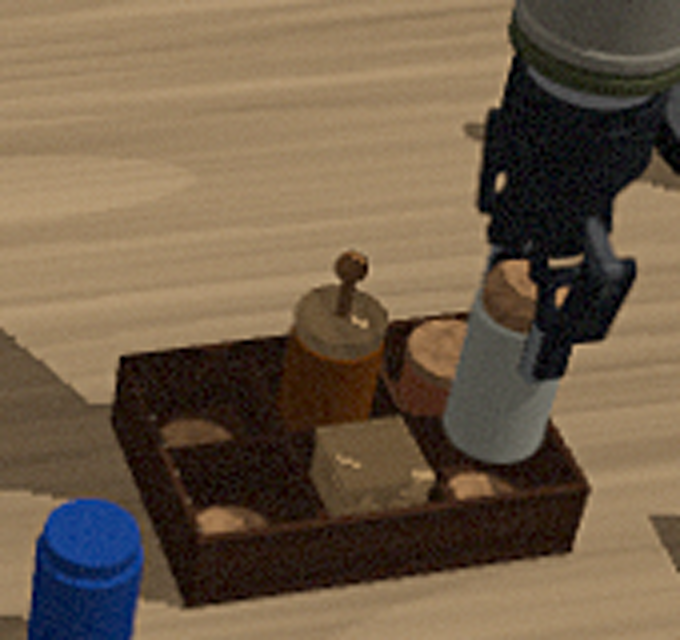

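View pics/d6.png

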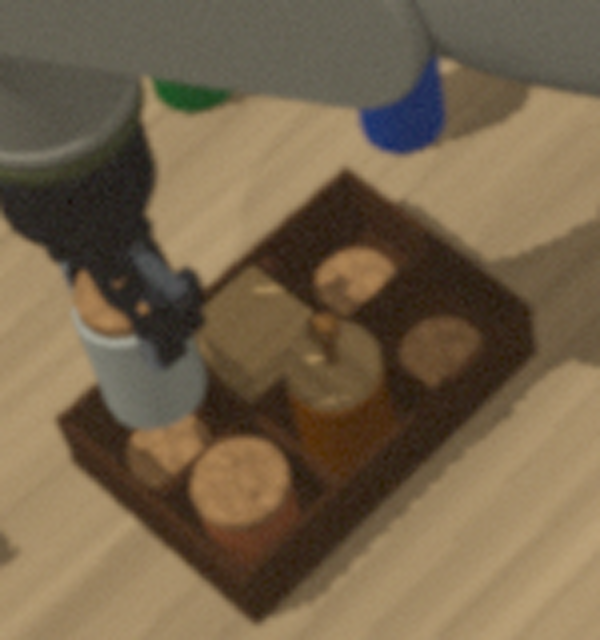

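View pics/w6.png

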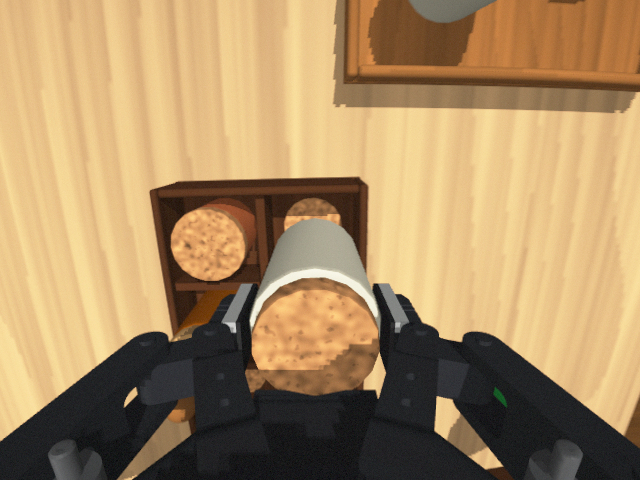

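Request:
jog_arm --pt "0 0 0 0 0 0 0.7" --pt "0 0 0 0 0 0 0.7" --pt "0 0 0 0 0 0 0.7"

```text
time: 5.82
tool_pos: [601.9, 295.9, 108.1]
tcp_rot: [179.9, -0.1, 90.0]
ft_force: [-0.2, -0.5, -2.4]
finger_gap: 52.4
```

```bash
python3 go.py 599 298 42
python3 - <<'E'
from h import *
np.set_printoptions(precision=1,suppress=True)
s=r.snapshot("wrist"); save(s,"w7",(130,150,400,350),3)
im=s["pixels"]; b=(278,190,345,222); h=cv2.cvtColor(im[b[1]:b[3],b[0]:b[2]],cv2.COLOR_RGB2HSV)
print("jar bottom pred far",proj(s,[r.sense()["tool_pos"]+[0,27,-33]]))
E
```

```text
[601.94 295.87 108.12] [179.85  -0.06  89.99] 52.40636995181168 [-0.22 -0.51 -2.37] [21.8  21.39 79.06  0.   79.4  21.8 ] 5.8167
shift [ 2.06 -3.11 66.11]
jar bottom pred far [[314.1 215.2]]
```

View pics/w7.png

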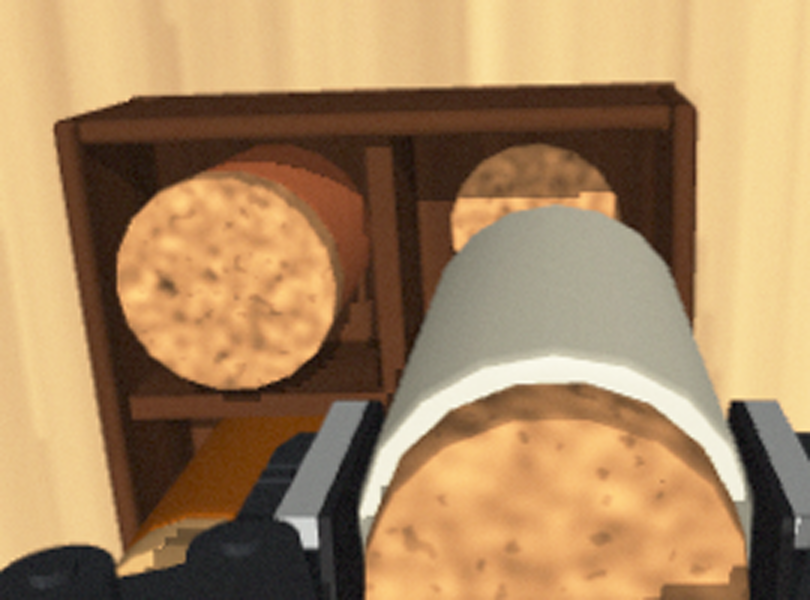

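Run:
```python
from h import *
np.set_printoptions(precision=1,suppress=True)
s=r.snapshot("wrist")
print("disc",plane(s,[(308.3,226.5),(308.3,198.3)],12))
print("wall in",plane(s,[(390/3+130,197),(668/3+130,193),(413/3+130,270)],52))
print("cellcorner far left/right",plane(s,[(390/3+130,150+135/3),(668/3+130,150+130/3)],52))
print("jar bottom far",plane(s,[(316,219)],75), "left/right far top of body",plane(s,[(360/3+130,150+500/3),(748/3+130,150+500/3)],163))
print("pot top far left side dividers", plane(s,[(133/3+130,150+395/3),(385/3+130,150+393/3)],52))
print(r.sense()["tool_pos"])
```

```text
disc [[596.6 299.8  12. ]
 [596.8 323.4  12. ]]
wall in [[564.1 330.8  52. ]
 [628.  333.5  52. ]
 [567.3 276.9  52. ]]
cellcorner far left/right [[564.2 332.2  52. ]
 [628.  333.3  52. ]]
jar bottom far [[602.7 320.4  75. ]] left/right far top of body [[576.2 300.9 163. ]
 [627.1 300.8 163. ]]
pot top far left side dividers [[496.8 267.4  52. ]
 [560.  268.1  52. ]]
[601.5 295.7 107.4]
```

Request:
jog_arm --pt "0.003 -0.003 0 0 0 0 0.7" --pt "0.006 -0.005 0.005 0 0 0 0.7" --pt "0.006 -0.005 0.01 0 0 0 0.7" --pt "0.006 -0.005 0.01 0 0 0 0.7" --pt "0.006 -0.005 0.01 0 0 0 0.7"

```text
time: 6.33
tool_pos: [595.1, 301.3, 95.2]
tcp_rot: [-179.9, 0.0, 90.0]
ft_force: [0.1, 0.4, -3.3]
finger_gap: 51.9
```

Request:
jog_arm --pt "0 0 0 0 0 0 0.7" --pt "0 0 0 0 0 0 0.7" --pt "0 0 0 0 0 0 0.7"

```text
time: 6.58
tool_pos: [596.1, 301.4, 96.5]
tcp_rot: [180.0, -0.0, 90.0]
ft_force: [0.2, 0.4, -2.3]
finger_gap: 52.4
```

```bash
python3 go.py 597 302 42
python3 - <<'E'
from h import *
s=r.snapshot("wrist"); save(s,"w8",(130,150,400,350),3)
E
```

```text
[596.12 301.44  96.53] [179.98  -0.01  89.99] 52.409327792648234 [ 0.16  0.37 -2.31] [22.43 21.66 79.96 -0.   78.36 22.44] 6.5833
shift [ 0.55  0.86 54.53]
```

View pics/w8.png

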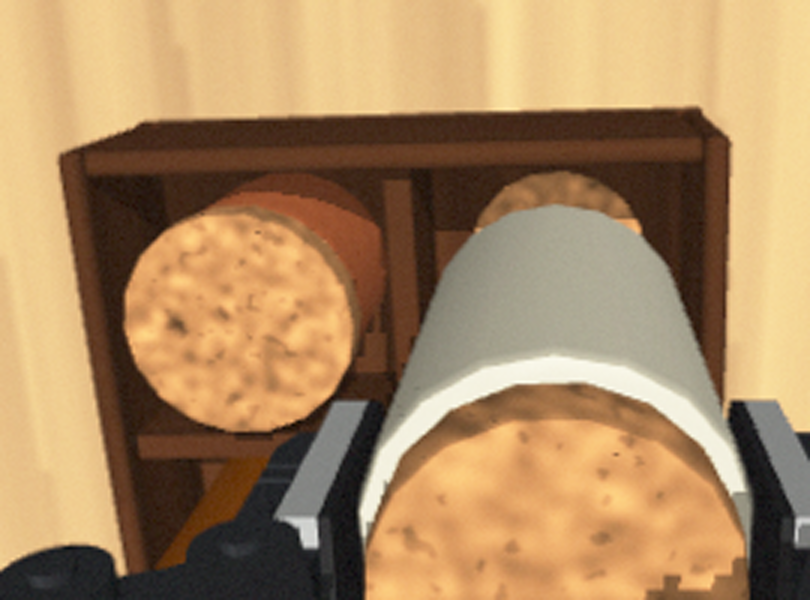

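Request:
jog_arm --pt "0 0 0.008 0 0 0 0.7" --pt "0 0 0.018 0 0 0 0.7" --pt "0 0 0.028 0 0 0 0.7" --pt "0 0 0.036 0 0 0 0.7" --pt "0 0 0.042 0 0 0 0.7"

```text
time: 7.05
tool_pos: [594.7, 300.9, 51.8]
tcp_rot: [-179.8, 0.1, 90.0]
ft_force: [-0.3, -1.1, -4.1]
finger_gap: 52.0
```

Request:
jog_arm --pt "0 0 0.002 0 0 0 0.7" --pt "0 0 0.004 0 0 0 0.7" --pt "0 0 0.006 0 0 0 0.7" --pt "0 0 0.007 0 0 0 0.7" --pt "0 0 0.007 0 0 0 0.7"

```text
time: 7.47
tool_pos: [596.1, 301.6, 47.5]
tcp_rot: [180.0, -0.0, 90.0]
ft_force: [-0.3, 0.9, -2.6]
finger_gap: 52.2
```

```bash
python3 go.py 597 302 42
python3 - <<'E'
from h import *
s=r.snapshot("wrist"); save(s,"w9",(130,150,400,350),3)
s=r.snapshot("scene"); save(s,"s9",(360,130,530,290),4)
E
```

```text
[596.09 301.6   47.53] [179.97  -0.01  90.  ] 52.19381519999362 [-0.35  0.87 -2.57] [22.44 24.3  81.97  0.   73.7  22.44] 7.4667
shift [0.4  0.91 5.53]
```

View pics/w9.png

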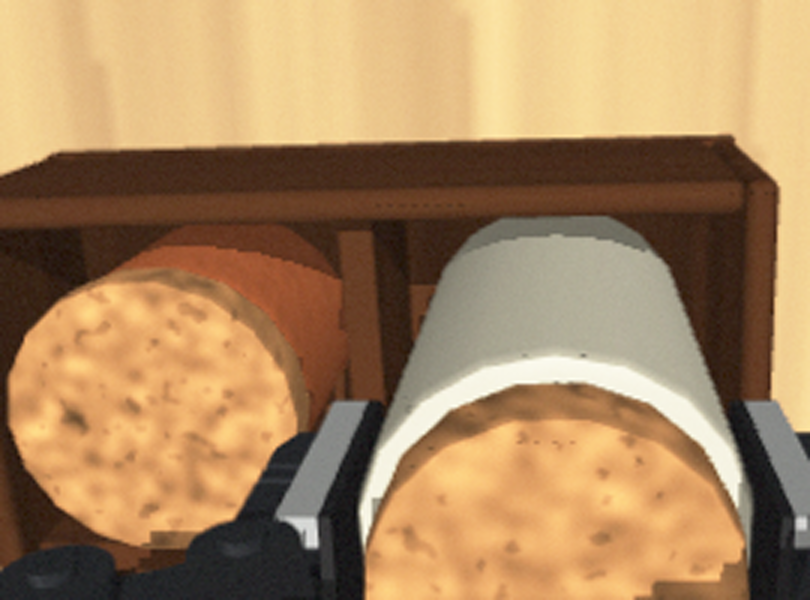

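View pics/s9.png

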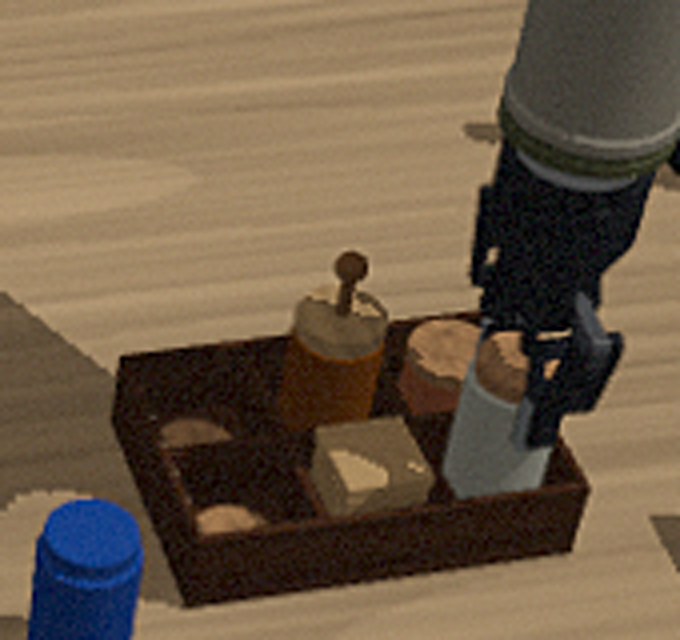

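The jar is well inside the cell, with its bottom edge at (556,215) in the crop. I have about 5.5 mm still to go, taken slowly.

Request:
jog_arm --pt "0 0 0.002 0 0 0 0.7" --pt "0 0 0.004 0 0 0 0.7" --pt "0 0 0.005 0 0 0 0.7" --pt "0 0 0.006 0 0 0 0.7" --pt "0 0 0.006 0 0 0 0.7"

```text
time: 7.98
tool_pos: [595.9, 301.5, 42.0]
tcp_rot: [180.0, -0.0, 90.0]
ft_force: [-3.4, -1.7, 4.5]
finger_gap: 52.2
```

Request:
jog_arm --pt "0 0 0 0 0 0 0.4" --pt "0 0 0 0 0 0 0.3" --pt "0 0 0 0 0 0 0.2" --pt "0 0 0 0 0 0 0.0" --pt "0 0 0 0 0 0 0.0"

```text
time: 8.4
tool_pos: [596.0, 301.5, 41.3]
tcp_rot: [180.0, -0.0, 90.0]
ft_force: [0.5, -0.3, 0.7]
finger_gap: 85.1
```

Request:
jog_arm --pt "0 0 -0.01 0 0 0 0" --pt "0 0 -0.03 0 0 0 0" --pt "0 0 -0.06 0 0 0 0" --pt "0 0 -0.095 0 0 0 0" --pt "0 0 -0.13 0 0 0 0"

```text
time: 8.82
tool_pos: [595.3, 301.3, 172.8]
tcp_rot: [-179.9, 0.0, 90.0]
ft_force: [0.4, 0.4, 0.6]
finger_gap: 85.8
```

```bash
python3 go.py 610 60 190
python3 - <<'E'
from h import *
s=r.snapshot("wrist"); save(s,"w10")
s=r.snapshot("scene"); save(s,"s10",(360,130,530,290),4)
E
```

```text
[595.34 301.27 172.78] [-179.95    0.02   90.  ] 85.7693711136826 [0.36 0.44 0.55] [22.44 18.69 75.53 -0.   85.84 22.44] 8.8167
shift [-241.27   14.65  -17.14]
```

View pics/w10.png

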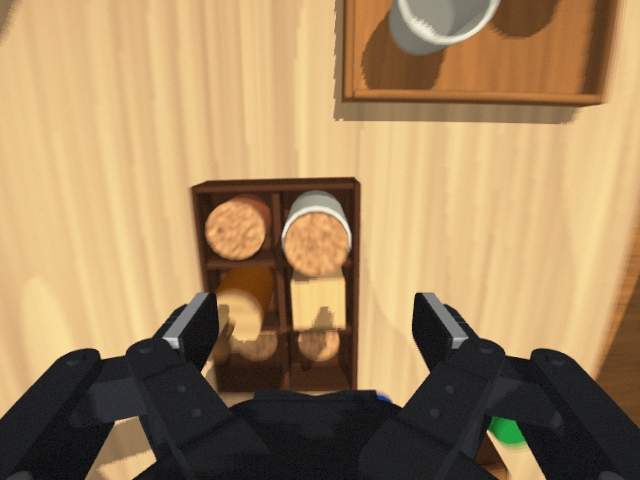

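View pics/s10.png

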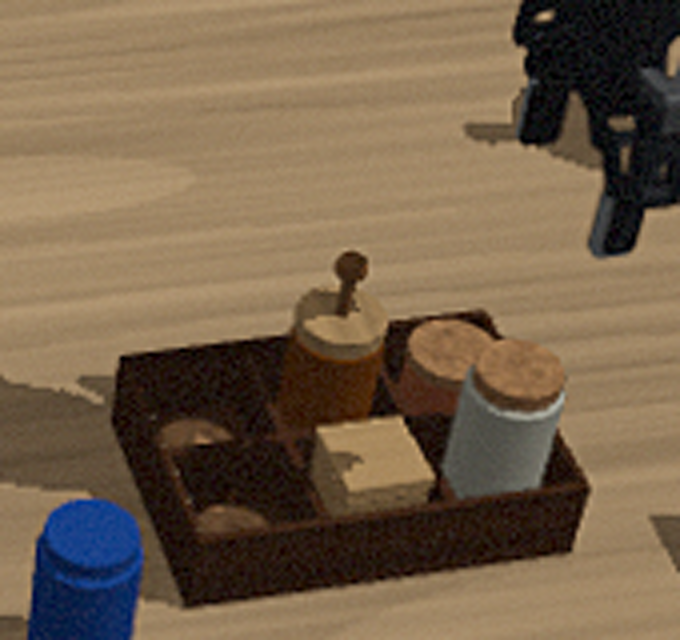

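Jar stands in cell C, released, with the rim evenly around it. Before the tin I want the true tip and palm positions in the tool frame, from the wrist view.

Run:
```python
from h import *
np.set_printoptions(precision=1,suppress=True)
s=r.snapshot("wrist"); t=r.sense(); A=R.from_euler("xyz",t["tcp_rot"],degrees=True).as_matrix()
save(s,"w11",(150,270,480,480),2)
o,v=rays(s,[(315,392),(205,293),(425,293),(180,345),(450,345)]); o=(o-t["tool_pos"])@A; v=v@A; print(o)
for i,x in ((0,38),(0,42.5),(1,11),(2,11),(3,11),(3,-11)): print(i,x,o+v[i]*(x-o[0])/v[i,0])
# fixed |y|=43 plane
for i,y in ((1,-43),(2,43),(3,-43),(4,43)): print(i,y,o+v[i]*(y-o[1])/v[i,1])
print("B disc",plane(s,[(320,345),(260,345)],9), t["time"])
```

```text
[  70.9    0.8 -175. ]
0 38 [  38.     0.9 -137.3]
0 42.5 [  42.5    0.9 -142.4]
1 11 [ 11.  -44.8 -48.7]
2 11 [ 11.   47.4 -49.1]
3 11 [ 11.  -40.9 -86.2]
3 -11 [-11.  -56.2 -53.6]
1 -43 [ 13.3 -43.  -53.6]
2 43 [ 16.7  43.  -61. ]
3 -43 [  8.  -43.  -81.7]
4 43 [ 11.3  43.  -87. ]
B disc [[608.6 143.4   9. ]
 [536.9 143.8   9. ]] 8.9667
```

View pics/w11.png

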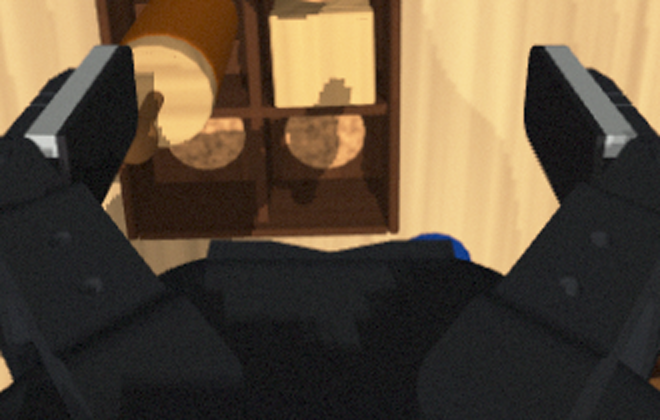

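Fingertips sit about 36–49 mm behind the reported TCP when open, and the palm is well clear behind them. Now on to the tin.

Request:
jog_arm --pt "-0.02 -0.002 -0.01 0 0 0 0" --pt "-0.06 -0.006 -0.02 0 0 0 0" --pt "-0.1 -0.01 -0.03 0 0 0 0" --pt "-0.14 -0.015 -0.03 0 0 0 0" --pt "-0.18 -0.02 -0.03 0 0 0 0"

```text
time: 9.38
tool_pos: [575.4, 120.0, 201.6]
tcp_rot: [180.0, 0.0, 90.0]
ft_force: [0.4, 0.1, -0.6]
finger_gap: 85.8
```

Request:
jog_arm --pt "-0.04 -0.004 0 0 0 0 0" --pt "-0.08 -0.008 0 0 0 0.09 0" --pt "-0.12 -0.013 0 0 0 0.18 0" --pt "-0.16 -0.018 0 0 0 0.27 0" --pt "-0.2 -0.022 0 0 0 0.366 0"

```text
time: 9.8
tool_pos: [552.7, -80.2, 200.7]
tcp_rot: [-179.9, 0.0, 68.8]
ft_force: [1.1, -0.1, 0.4]
finger_gap: 85.3
```

```bash
python3 go.py 528 -280 200
python3 - <<'E'
from h import *
np.set_printoptions(precision=1,suppress=True)
s=r.snapshot("scene"); print(plane(s,[(158,300)],60),plane(s,[(148,250)],100),plane(s,[(165,333)],80)); save(s,"s12")
E
```

```text
[552.74 -80.2  200.72] [-179.95    0.01   68.79] 85.25525442412393 [ 1.14 -0.14  0.38] [-13.52   1.19  92.14  -0.    86.73   7.7 ] 9.8
shift [-195.21   49.23    0.7 ]
[[ 658.5 -390.8   60. ]] [[ 556.7 -405.4  100. ]] [[ 758.6 -373.6   80. ]]
```

View pics/s12.png

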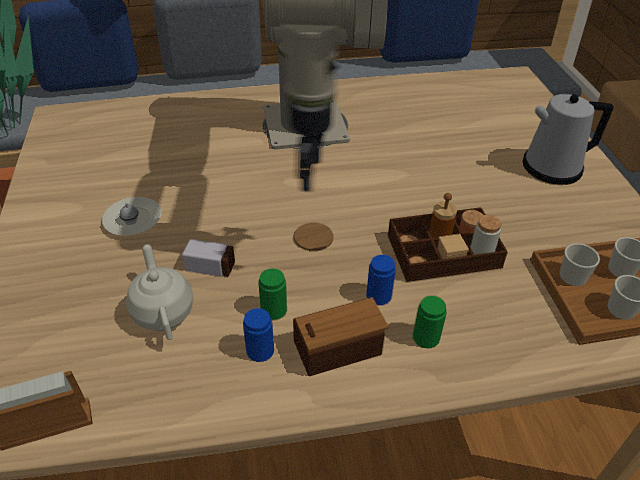

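The jar is now in the crate at (486,238), and everything else is unchanged. The tin lies at (208,258).

Request:
jog_arm --pt "-0.035 0.009 0 0 0 0 0" --pt "-0.075 0.019 0 0 0 0 0" --pt "-0.115 0.029 0 0 0 0 0" --pt "-0.155 0.039 0 0 0 0 0" --pt "-0.195 0.049 0 0 0 0 0"

```text
time: 10.27
tool_pos: [529.0, -279.5, 200.7]
tcp_rot: [-179.9, -0.0, 69.1]
ft_force: [0.4, -0.2, 0.1]
finger_gap: 85.2
```

Request:
jog_arm --pt "0 0 0 0 0 0 0" --pt "0 0 0 0 0 0 0" --pt "0 0 0 0 0 0 0"

```text
time: 10.52
tool_pos: [529.5, -277.7, 200.5]
tcp_rot: [-179.9, -0.0, 69.0]
ft_force: [0.5, 0.3, -0.1]
finger_gap: 85.1
```

```bash
python3 go.py 528 -280 200
python3 - <<'E'
from h import *
s=r.snapshot("wrist"); save(s,"w13")
E
```

```text
[ 529.51 -277.7   200.51] [-179.92   -0.05   69.  ] 85.09684322852523 [ 0.53  0.34 -0.11] [-32.61   7.31  85.73   0.03  87.05 -11.6 ] 10.5167
shift [-2.69 -0.59  0.51]
```

View pics/w13.png

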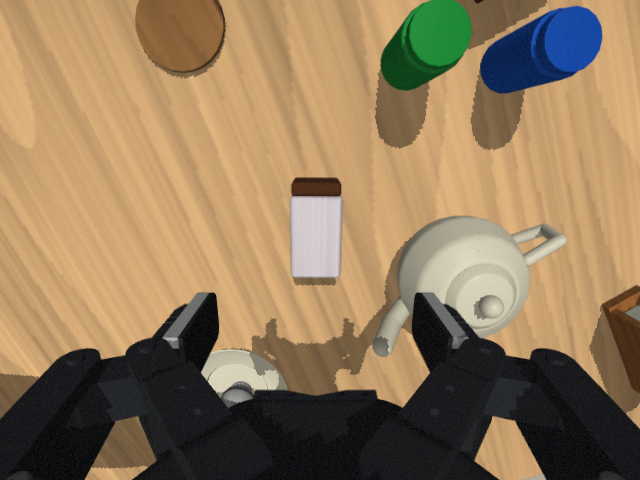

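Run:
```python
from h import *
np.set_printoptions(precision=1,suppress=True)
s=r.snapshot("wrist"); t=r.sense(); A=R.from_euler("xyz",t["tcp_rot"],degrees=True).as_matrix()
P=plane(s,[(291,277),(341,277),(343,196),(290.5,196)],52); print(P); print((P-t["tool_pos"])@A)
u=[0.358,0.934]
```

```text
[[ 483.9 -327.2   52. ]
 [ 532.6 -345.8   52. ]
 [ 563.  -266.7   52. ]
 [ 515.3 -248.5   52. ]]
[[-63.6 -25.  149. ]
 [-63.7  27.1 148.9]
 [ 21.   27.3 149. ]
 [ 21.1 -23.7 149. ]]
```

Request:
jog_arm --pt "-0.005 0.001 0.01 0 -0.12 0 0" --pt "-0.015 0.001 0.03 0 -0.24 0 0" --pt "-0.02 0.001 0.05 0 -0.36 0 0" --pt "-0.025 0.001 0.07 0 -0.48 0 0" --pt "-0.025 0.001 0.09 0 -0.6 0 0"

```text
time: 11.03
tool_pos: [523.8, -301.1, 112.9]
tcp_rot: [179.6, 34.7, 69.0]
ft_force: [-0.2, -0.1, -0.9]
finger_gap: 85.3
```

Request:
jog_arm --pt "0 0 0 0 -0.1 0 0" --pt "0 0 0 0 -0.1 0 0" --pt "0 0 0 0 -0.1 0 0"

```text
time: 11.28
tool_pos: [522.1, -298.9, 109.5]
tcp_rot: [-179.7, 40.0, 69.5]
ft_force: [-0.1, 0.2, -0.5]
finger_gap: 85.4
```

Run:
```python
from h import *
np.set_printoptions(precision=2,suppress=True)
t=r.sense(); A=R.from_euler("xyz",t["tcp_rot"],degrees=True).as_matrix(); print(t["tool_pos"],t["tcp_rot"],t["joint_pos"]); print(A)
# foot mid, axis from wrist measure
f=np.array([508.3,-336.5,0]); u=np.array([np.cos(np.radians(69)),np.sin(np.radians(69)),0])
P=f+66*u+[0,0,29]; T=P+42*A[:,2]; print("P",P,"target",T,"shift",(T-t["tool_pos"])@A)
s=r.snapshot("scene"); save(s,"s14",(160,120,400,300),3)
```

```text
[ 522.12 -298.94  109.5 ] [-179.71   40.03   69.5 ] [-10.64  18.91  92.23 -39.95  80.28  21.06]
[[ 0.27  0.94 -0.23]
 [ 0.72 -0.35 -0.6 ]
 [-0.64 -0.   -0.77]]
P [ 531.95 -274.88   29.  ] target [ 522.29 -300.11   -3.16] shift [71.67  1.02 86.92]
```

View pics/s14.png

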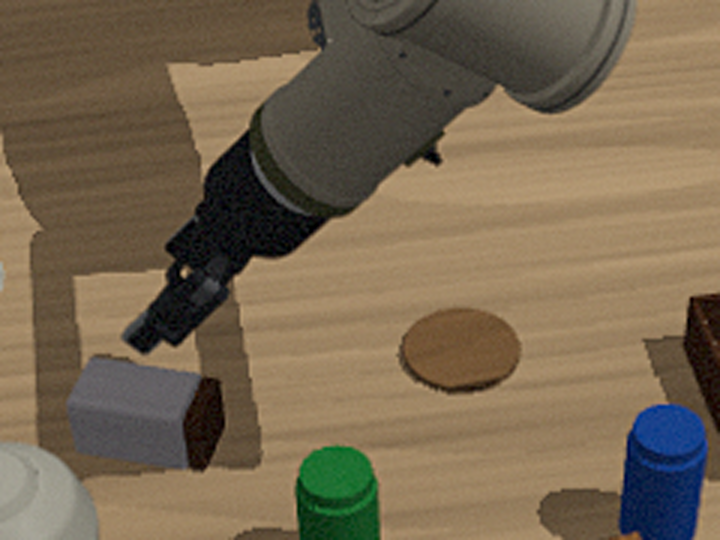

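Request:
jog_arm --pt "0.012 0.001 0.015 0 0 0 0" --pt "0.03 0.001 0.036 0 0 0 0" --pt "0.047 0.001 0.057 0 0 0 0" --pt "0.057 0.001 0.069 0 0 0 0" --pt "0.061 0.001 0.074 0 0 0 0"

```text
time: 11.75
tool_pos: [521.4, -303.8, 14.4]
tcp_rot: [-179.9, 40.0, 69.0]
ft_force: [-1.0, 0.6, -0.5]
finger_gap: 85.5
```

Request:
jog_arm --pt "0.004 0 0.004 0 0 0 0" --pt "0.008 0 0.009 0 0 0 0" --pt "0.011 0 0.013 0 0 0 0" --pt "0.011 0 0.013 0 0 0 0" --pt "0.011 0 0.013 0 0 0 0"

```text
time: 12.17
tool_pos: [522.8, -303.2, -1.1]
tcp_rot: [180.0, 40.1, 69.0]
ft_force: [-0.1, -0.4, 0.5]
finger_gap: 85.6
```

```bash
python3 go.py 522 -300 -3;  python3 - <<'E'
from h import *
s=r.snapshot("scene"); save(s,"s15",(160,160,300,290),5); s=r.snapshot("wrist"); save(s,"w15")
E
```

```text
[ 522.82 -303.2    -1.09] [179.95  40.1   69.  ] 85.58920297879479 [-0.1  -0.37  0.48] [-10.98  28.5   93.19 -41.81  72.11  28.32] 12.1667
shift [ 3.29 -1.91 -0.27]
```

View pics/s15.png

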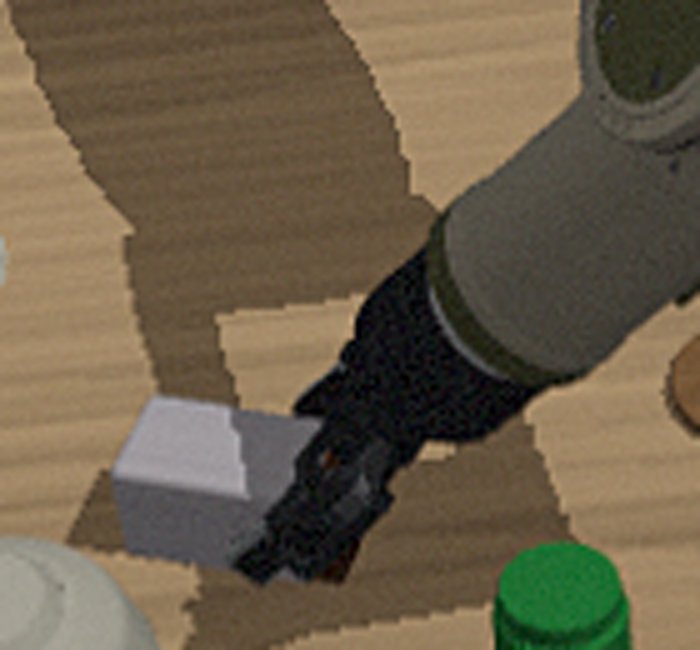

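View pics/w15.png

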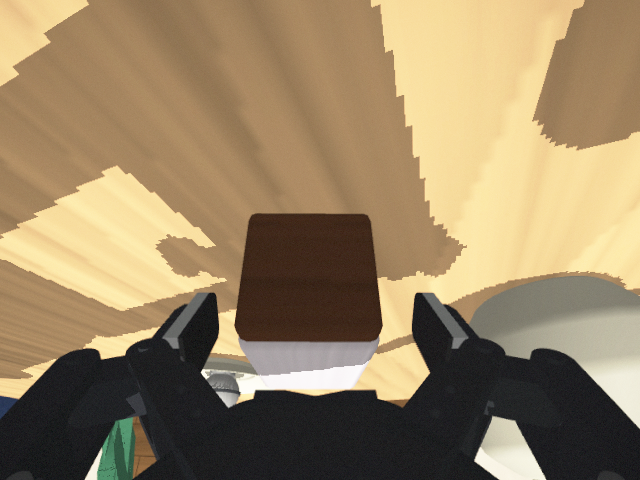

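Request:
jog_arm --pt "0.002 -0.002 0 0 0 0 0.1" --pt "0.002 -0.002 0 0 0 0 0.3" --pt "0.002 -0.002 0 0 0 0 0.5" --pt "0.002 -0.002 0 0 0 0 0.7" --pt "0.002 -0.002 0 0 0 0 0.7" --newtons 60

```text
time: 12.68
tool_pos: [521.5, -300.8, -2.6]
tcp_rot: [180.0, 40.1, 69.0]
ft_force: [0.8, 2.3, 2.3]
finger_gap: 51.5
```

Request:
jog_arm --pt "0 0 0 0 0 0 0.7" --pt "0 0 0 0 0 0 0.7"

```text
time: 12.85
tool_pos: [521.5, -300.9, -2.6]
tcp_rot: [180.0, 40.1, 69.0]
ft_force: [1.1, 2.8, 3.0]
finger_gap: 51.4
```

```bash
python3 go.py 522 -300 97;  python3 - <<'E'
from h import *
s=r.snapshot("scene"); save(s,"s16",(160,160,300,290),5); s=r.snapshot("wrist"); save(s,"w16")
E
```

```text
[ 521.46 -300.87   -2.63] [179.96  40.1   69.02] 51.36867012368778 [1.11 2.77 3.04] [-10.8   28.45  93.46 -41.8   72.05  28.59] 12.85
shift [-63.4    0.25 -76.85]
```

View pics/s16.png

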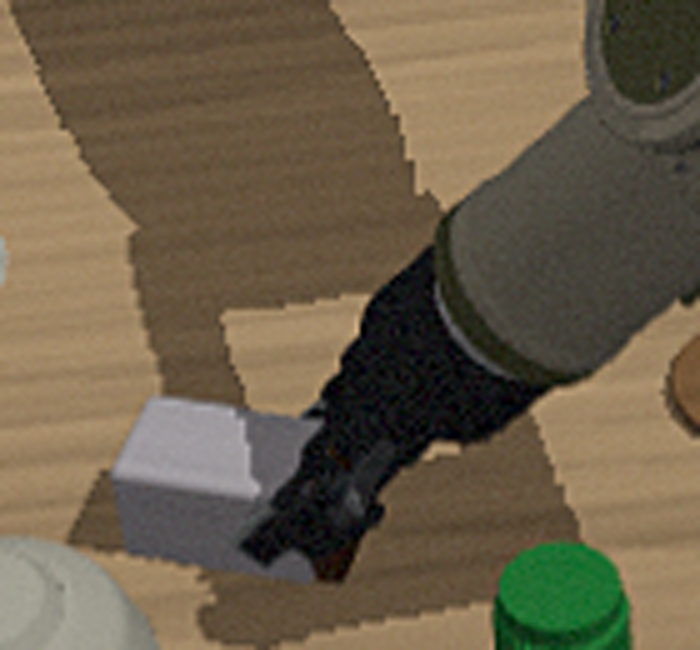

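View pics/w16.png

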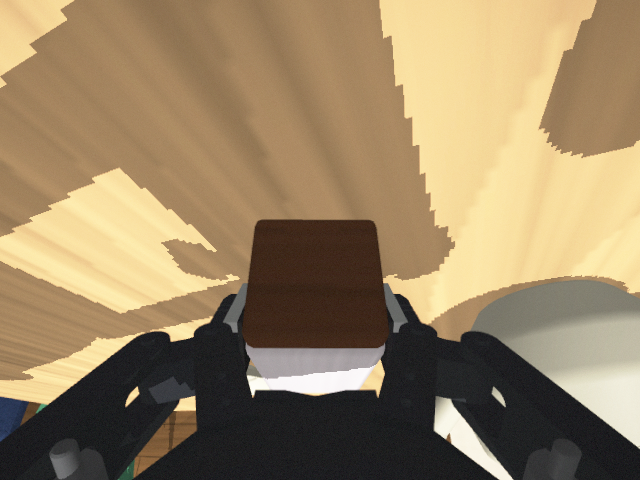

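Request:
jog_arm --pt "-0.007 0 -0.008 0 0 0 0.7" --pt "-0.02 0 -0.023 0 0 0 0.7" --pt "-0.035 0 -0.042 0 0 0 0.7" --pt "-0.055 0 -0.065 0 0 0 0.7" --pt "-0.077 0 -0.092 0 0 0 0.7"

```text
time: 13.37
tool_pos: [519.3, -300.4, 116.6]
tcp_rot: [-179.7, 40.1, 69.2]
ft_force: [-0.2, -1.1, -1.7]
finger_gap: 50.8
```

Request:
jog_arm --pt "0.02 -0.015 -0.015 0 0.1 0 0.7" --pt "0.035 -0.03 -0.03 0 0.2 0 0.7" --pt "0.05 -0.048 -0.045 0 0.32 0 0.7" --pt "0.05 -0.048 -0.045 0 0.44 0 0.7" --pt "0.05 -0.048 -0.045 0 0.56 0 0.7"

```text
time: 13.78
tool_pos: [501.5, -219.0, 121.2]
tcp_rot: [179.8, 7.7, 69.2]
ft_force: [-0.6, 0.1, -3.1]
finger_gap: 51.5
```

```bash
python3 go.py;  python3 - <<'E'
from h import *
s=r.snapshot("scene"); save(s,"s17",(160,80,400,290),3)
E
```

```text
[ 501.51 -218.97  121.22] [179.78   7.71  69.22] 51.484455604972936 [-0.62  0.1  -3.1 ] [-23.45   2.35  99.77  -7.88  77.41  -1.  ] 13.7833
```

View pics/s17.png

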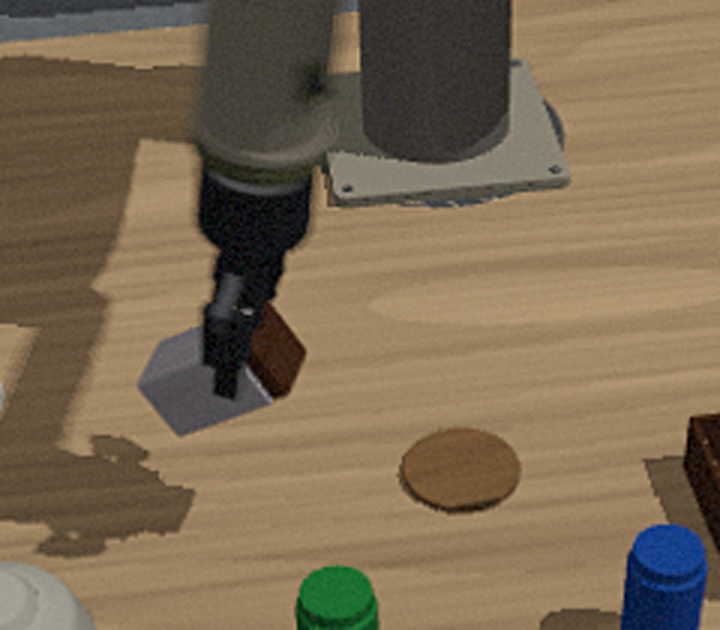

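Request:
jog_arm --pt "0 0 0 0 0.12 0 0.7" --pt "0 0 0 0 0.24 0 0.7" --pt "0 0 0 0 0.36 0 0.7" --pt "0 0 0 0 0.48 0 0.7" --pt "0 0 0 0 0.6 0 0.7"

```text
time: 14.25
tool_pos: [500.7, -221.8, 121.1]
tcp_rot: [179.8, -26.6, 69.1]
ft_force: [-0.1, 0.2, -2.7]
finger_gap: 51.0
```

Request:
jog_arm --pt "0 0 0 0 0.11 0 0.7" --pt "0 0 0 0 0.22 0 0.7" --pt "0 0 0 0 0.33 0 0.7" --pt "0 0 0 0 0.412 0 0.7" --pt "0 0 0 0 0.412 0 0.7"

```text
time: 14.67
tool_pos: [497.7, -220.9, 115.5]
tcp_rot: [-179.3, -50.4, 68.3]
ft_force: [-0.5, 0.1, -3.7]
finger_gap: 51.2
```

Request:
jog_arm --pt "0 0 0 0 0 0 0.7" --pt "0 0 0 0 0 0 0.7" --pt "0 0 0 0 0 0 0.7"

```text
time: 14.92
tool_pos: [501.1, -220.5, 120.4]
tcp_rot: [179.8, -49.8, 69.2]
ft_force: [-0.0, 1.1, -1.1]
finger_gap: 50.8
```

```bash
python3 go.py;  python3 - <<'E'
from h import *
s=r.snapshot("scene"); save(s,"s18",(200,100,360,260),4);s=r.snapshot("side"); save(s,"d18")
E
```

```text
[ 501.1  -220.54  120.42] [179.83 -49.77  69.25] 50.78842779473121 [-0.04  1.12 -1.11] [-56.42  24.55  89.26  38.94  98.3  -41.27] 14.9167
```

View pics/s18.png

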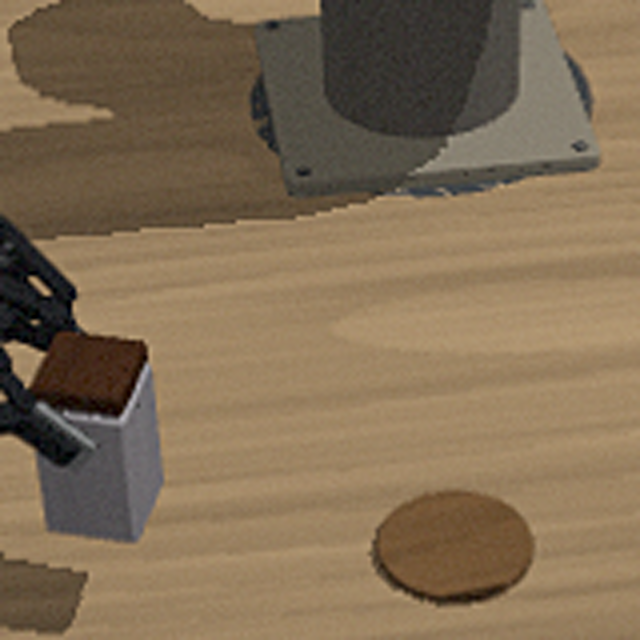

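View pics/d18.png

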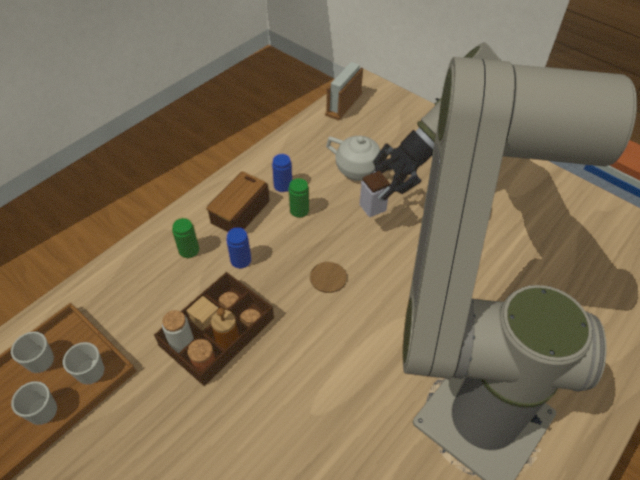

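The tin is upright, about 82 mm up and clear of everything. I'm lowering it.

Request:
jog_arm --pt "-0.008 0 0.007 0 0 0 0.7" --pt "-0.022 0 0.019 0 0 0 0.7" --pt "-0.038 0 0.032 0 0 0 0.7" --pt "-0.048 0 0.0405 0 0 0 0.7" --pt "-0.053 0 0.0447 0 0 0 0.7"

```text
time: 15.43
tool_pos: [499.8, -219.1, 47.7]
tcp_rot: [-179.8, -50.0, 68.9]
ft_force: [-0.0, 0.6, -2.2]
finger_gap: 51.3
```

Request:
jog_arm --pt "0 0 0 0 0 0 0.7" --pt "0 0 0 0 0 0 0.7" --pt "0 0 0 0 0 0 0.7"

```text
time: 15.68
tool_pos: [501.0, -221.1, 50.9]
tcp_rot: [179.9, -49.9, 69.1]
ft_force: [0.6, 0.5, -2.2]
finger_gap: 51.1
```

```bash
python3 go.py;  python3 - <<'E'
from h import *
s=r.snapshot("scene"); save(s,"s19",(180,130,320,270),5)
E
```

```text
[ 501.03 -221.05   50.87] [179.88 -49.93  69.13] 51.06610472394962 [ 0.57  0.47 -2.17] [-56.52  30.65  89.59  38.62  93.42 -45.29] 15.6833
```

View pics/s19.png

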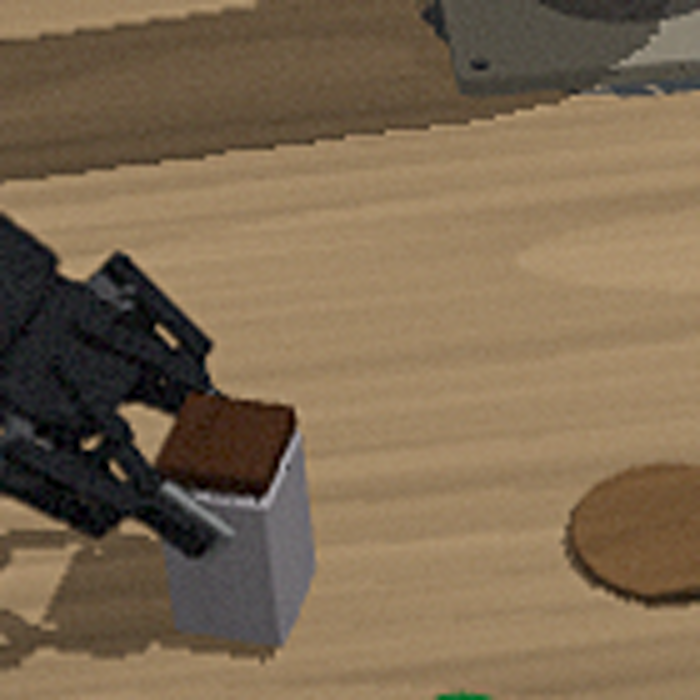

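Request:
jog_arm --pt "-0.002 0 0.0017 0 0 0 0.7" --pt "-0.0045 0 0.0038 0 0 0 0.7" --pt "-0.007 0 0.0059 0 0 0 0.7" --pt "-0.0085 0 0.0072 0 0 0 0.7" --pt "-0.0085 0 0.0072 0 0 0 0.7"

```text
time: 16.15
tool_pos: [500.7, -220.9, 41.3]
tcp_rot: [179.9, -50.1, 69.2]
ft_force: [-6.4, 0.3, 16.3]
finger_gap: 51.4
```

Request:
jog_arm --pt "-0.0008 0 0.0006 0 0 0 0.7" --pt "-0.0015 0 0.0013 0 0 0 0.7" --pt "-0.0015 0 0.0013 0 0 0 0.7"

```text
time: 16.4
tool_pos: [500.7, -220.8, 41.3]
tcp_rot: [179.8, -50.2, 69.3]
ft_force: [-13.0, 1.6, 28.7]
finger_gap: 51.4
```

Contact was firm at 29 N, so I'm backing off about 2.5 mm before release.

Request:
jog_arm --pt "0.001 0 -0.0008 0 0 0 0.7" --pt "0.002 0 -0.0016 0 0 0 0.7" --pt "0.002 0 -0.0016 0 0 0 0.7"

```text
time: 16.65
tool_pos: [500.7, -220.9, 41.3]
tcp_rot: [179.9, -50.0, 69.2]
ft_force: [-6.0, -0.4, 12.1]
finger_gap: 51.4
```

```bash
python3 go.py;  python3 - <<'E'
from h import *
s=r.snapshot("scene"); save(s,"s20",(180,130,320,270),5); s=r.snapshot("side"); save(s,"d20",(330,130,450,240),6)
E
```

```text
[ 500.74 -220.86   41.25] [179.87 -50.01  69.16] 51.41445836949991 [-6.   -0.41 12.07] [-56.55  31.59  89.53  38.62  92.81 -45.89] 16.65
```

View pics/s20.png

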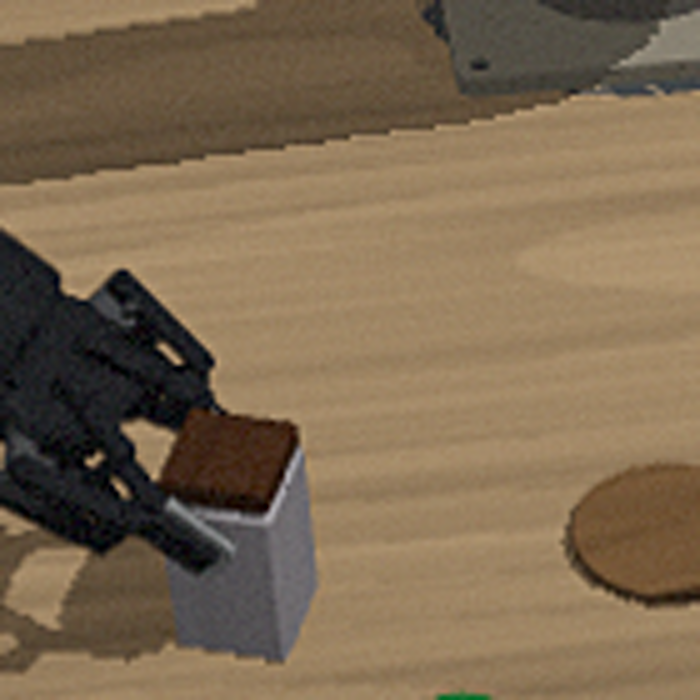

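View pics/d20.png

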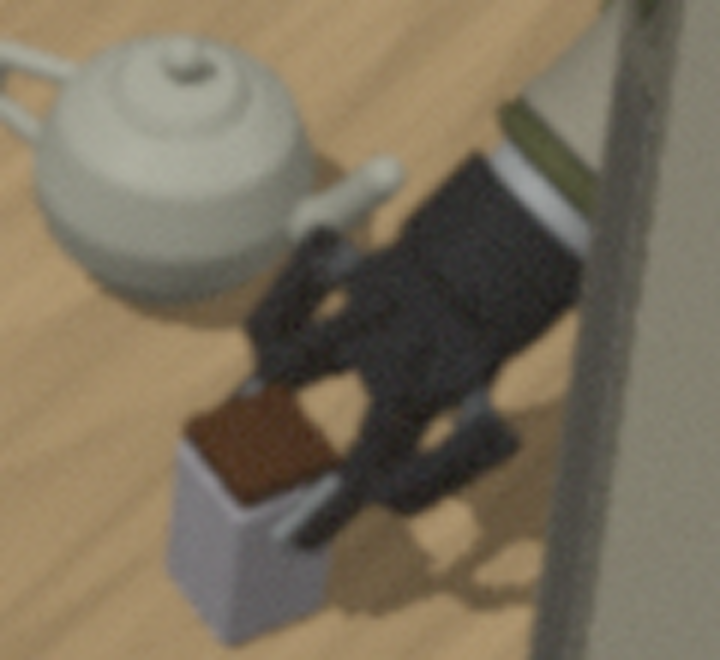

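Request:
jog_arm --pt "0.001 0 -0.0008 0 0 0 0.7" --pt "0.001 0 -0.0008 0 0 0 0.4" --pt "0.001 0 -0.0008 0 0 0 0.3" --pt "0.001 0 -0.0008 0 0 0 0.15" --pt "0.001 0 -0.0008 0 0 0 0.0"

```text
time: 17.17
tool_pos: [500.5, -220.1, 40.3]
tcp_rot: [-180.0, -50.0, 69.0]
ft_force: [0.9, 0.3, -0.1]
finger_gap: 81.7
```

Request:
jog_arm --pt "0 0 0 0 0 0 0" --pt "0 0 0 0 0 0 0" --pt "0 0 0 0 0 0 0" --pt "0 0 0 0 0 0 0"

```text
time: 17.5
tool_pos: [500.6, -220.3, 40.6]
tcp_rot: [-180.0, -50.0, 69.0]
ft_force: [-0.2, -0.4, -0.2]
finger_gap: 85.2
```

```bash
python3 go.py;  python3 - <<'E'
from h import *
s=r.snapshot("scene"); save(s,"s21",(180,130,320,270),5); s=r.snapshot("wrist"); save(s,"w21")
E
```

```text
[ 500.58 -220.28   40.57] [-179.99  -49.97   69.03] 85.18598755986736 [-0.25 -0.37 -0.24] [-56.51  31.58  89.61  38.59  92.73 -45.82] 17.5
```

View pics/s21.png

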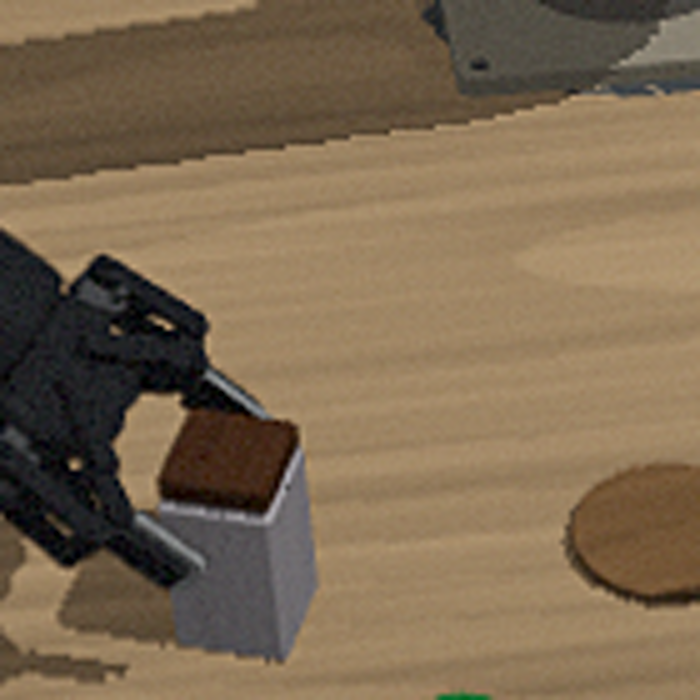

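View pics/w21.png

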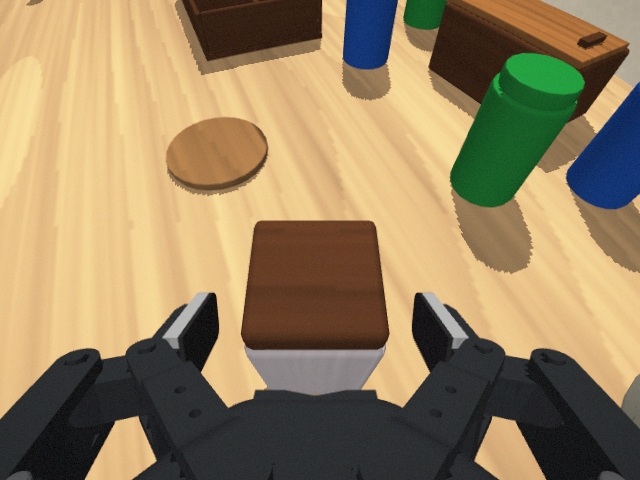

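The tin stands free with both pads clear (gaps at x≈230 and 400 in the wrist view). I'm retracting along the tool axis, then turning the tool vertical.

Request:
jog_arm --pt "0 0 -0.01 0 0 0 0" --pt "0 0 -0.03 0 0 0 0" --pt "0 0 -0.06 0 0 0 0" --pt "0 0 -0.095 0 0 0 0" --pt "0.02 0 -0.13 0 0 0 0"

```text
time: 18.02
tool_pos: [467.3, -302.3, 138.2]
tcp_rot: [-179.6, -50.1, 68.6]
ft_force: [1.2, -0.4, 0.1]
finger_gap: 85.6
```

Request:
jog_arm --pt "0.025 0 0 0 -0.12 0 0" --pt "0.05 0 0 0 -0.24 0 0" --pt "0.075 0 0 0 -0.36 0 0" --pt "0.1 0 0 0 -0.48 0 0" --pt "0.11 0 0 0 -0.6 0 0"

```text
time: 18.43
tool_pos: [496.6, -235.9, 229.5]
tcp_rot: [179.5, -15.2, 69.1]
ft_force: [0.1, 0.7, 0.0]
finger_gap: 85.0
```

Request:
jog_arm --pt "0 0 0 0 -0.11 0 0" --pt "0 0 0 0 -0.22 0 0" --pt "0 0 0 0 -0.272 0 0" --pt "0 0 0 0 -0.272 0 0" --pt "0 0 0 0 -0.272 0 0"

```text
time: 18.85
tool_pos: [495.2, -234.3, 224.4]
tcp_rot: [180.0, -0.1, 69.1]
ft_force: [-0.2, -0.3, -0.3]
finger_gap: 85.2
```

```bash
python3 go.py 491 -247 200;  python3 - <<'E'
from h import *
s=r.snapshot("wrist"); save(s,"w22")
E
```

```text
[ 495.2  -234.34  224.42] [179.98  -0.08  69.14] 85.216892013934 [-0.17 -0.25 -0.32] [-30.75  -1.09  91.96   0.08  89.13  -9.89] 18.85
shift [-13.36   0.57  24.4 ]
```

View pics/w22.png

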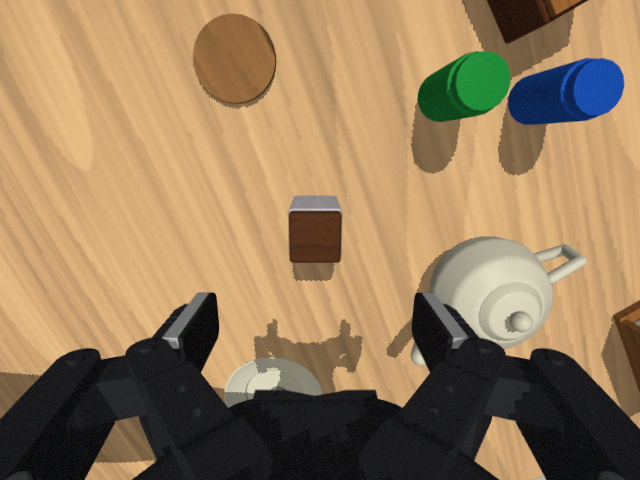

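Run:
```python
from h import *
np.set_printoptions(precision=1,suppress=True)
s=r.snapshot("wrist"); t=r.sense(); A=R.from_euler("xyz",t["tcp_rot"],degrees=True).as_matrix()
h=cv2.cvtColor(s["pixels"],cv2.COLOR_RGB2HSV)[190:275,275:355]
m=((h[...,2]<110)&(h[...,1]>100)).astype(np.uint8); m=cv2.morphologyEx(m,cv2.MORPH_OPEN,np.ones((5,5)))
c=max(cv2.findContours(m,0,1)[0],key=cv2.contourArea); e=cv2.minAreaRect(c); print(e)
print("box",(plane(s,[(289.5,211),(341.5,211),(289.5,262.5),(340.5,262.5)],100)-t["tool_pos"])@A)
```

```text
((40.0, 46.0), (50.0, 52.0), 90.0)
box [[ 12.2 -22.8 123.6]
 [ 12.3  24.4 123.6]
 [-37.4 -23.8 123.5]
 [-37.4  24.6 123.5]]
```

Request:
jog_arm --pt "-0.006 0 0.02 0 0 0 0" --pt "-0.012 0 0.06 0 0 0 0" --pt "-0.0125 0 0.1 0 0 0 0" --pt "-0.0125 0 0.13 0 0 0 0" --pt "-0.0125 0 0.15 0 0 0 0"

```text
time: 19.37
tool_pos: [487.2, -247.1, 69.1]
tcp_rot: [-179.7, -0.1, 68.8]
ft_force: [0.1, 1.4, 0.4]
finger_gap: 85.3
```

Request:
jog_arm --pt "0 0 0.012 0 0 0 0" --pt "0 0 0.025 0 0 0 0" --pt "0 0 0.037 0 0 0 0" --pt "0 0 0.046 0 0 0 0" --pt "0 0 0.046 0 0 0 0"

```text
time: 19.78
tool_pos: [489.6, -246.7, 26.2]
tcp_rot: [-179.9, -0.0, 69.0]
ft_force: [-0.5, 0.6, 0.5]
finger_gap: 85.5
```

```bash
python3 go.py;  python3 - <<'E'
from h import *
s=r.snapshot("scene"); save(s,"s23",(180,130,320,270),5); s=r.snapshot("wrist"); save(s,"w23")
E
```

```text
[ 489.58 -246.67   26.22] [-179.89   -0.03   69.  ] 85.46955595619998 [-0.5   0.63  0.53] [-32.11   8.77 103.16   0.01  68.18 -11.11] 19.7833
```

View pics/s23.png

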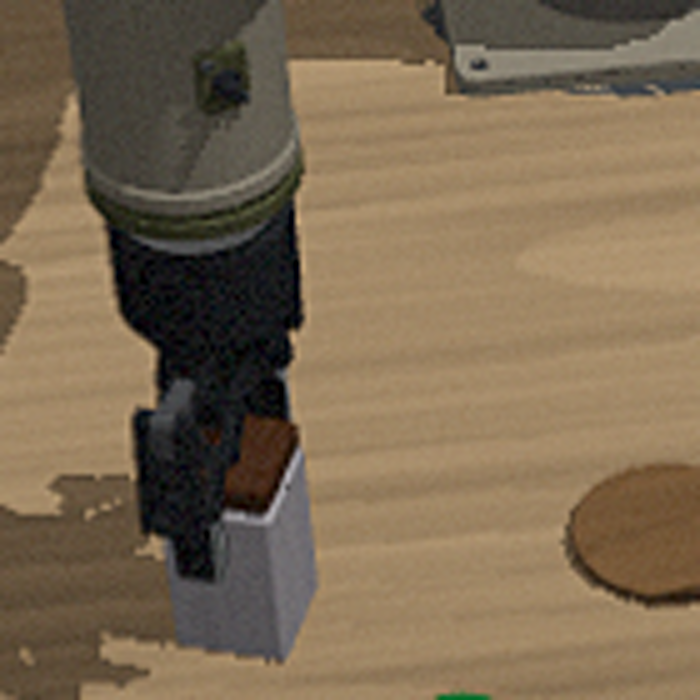

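View pics/w23.png

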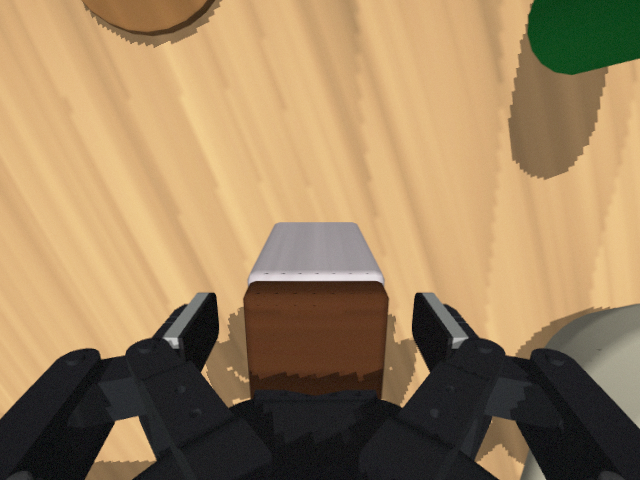

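The tin is squarely between the pads, lid edge at y≈283, well below the pad tops. Closing.

Request:
jog_arm --pt "0 0 0 0 0 0 0.2" --pt "0 0 0 0 0 0 0.4" --pt "0 0 0 0 0 0 0.6" --pt "0 0 0 0 0 0 0.7" --pt "0 0 0 0 0 0 0.7" --newtons 50

```text
time: 20.3
tool_pos: [491.1, -247.2, 29.0]
tcp_rot: [179.9, 0.0, 69.0]
ft_force: [-1.8, 1.0, 6.4]
finger_gap: 51.3
```

Request:
jog_arm --pt "0 0 0 0 0 0 0.7" --pt "0 0 0 0 0 0 0.7"

```text
time: 20.47
tool_pos: [491.0, -247.2, 29.0]
tcp_rot: [179.9, 0.0, 69.0]
ft_force: [-2.3, 2.1, 6.4]
finger_gap: 51.4
```

Request:
jog_arm --pt "0 0 -0.015 0 0 0 0.7" --pt "0 0 -0.045 0 0 0 0.7" --pt "0 0 -0.08 0 0 0 0.7" --pt "0 0 -0.115 0 0 0 0.7" --pt "0 0 -0.145 0 0 0 0.7"

```text
time: 20.88
tool_pos: [490.5, -246.8, 175.2]
tcp_rot: [179.9, 0.0, 69.0]
ft_force: [1.2, -0.4, -1.1]
finger_gap: 51.3
```

```bash
python3 go.py 598 130 175
```

```text
[ 490.52 -246.84  175.15] [179.94   0.01  69.04] 51.344152468032576 [ 1.22 -0.41 -1.09] [-32.06   0.37  95.64   0.    83.92 -11.11] 20.8833
shift [390.35 -34.42   0.05]
```

Request:
jog_arm --pt "0.025 -0.002 0 0 0 0 0.7" --pt "0.065 -0.006 0 0 0 0 0.7" --pt "0.105 -0.009 0 0 0 0 0.7" --pt "0.145 -0.013 0 0 0 0 0.7" --pt "0.185 -0.016 0 0 0 0 0.7"

```text
time: 21.3
tool_pos: [541.7, -66.7, 172.9]
tcp_rot: [180.0, -0.0, 69.0]
ft_force: [1.2, -0.9, -1.2]
finger_gap: 51.2
```

Request:
jog_arm --pt "0.04 -0.004 0 0 0 -0.08 0.7" --pt "0.08 -0.007 0 0 0 -0.16 0.7" --pt "0.12 -0.011 0 0 0 -0.24 0.7" --pt "0.16 -0.015 0 0 0 -0.32 0.7" --pt "0.18 -0.017 0 0 0 -0.384 0.7"

```text
time: 21.72
tool_pos: [590.4, 110.4, 172.7]
tcp_rot: [180.0, -0.1, 91.4]
ft_force: [0.8, -0.1, -2.3]
finger_gap: 51.0
```

Request:
jog_arm --pt "0 0 0 0 0 0 0.7" --pt "0 0 0 0 0 0 0.7" --pt "0 0 0 0 0 0 0.7"

```text
time: 21.97
tool_pos: [589.9, 105.3, 172.5]
tcp_rot: [-180.0, 0.0, 91.0]
ft_force: [0.5, -0.5, -0.9]
finger_gap: 51.3
```

```bash
python3 go.py 599 155.5 110;  python3 - <<'E'
from h import *
s=r.snapshot("wrist"); save(s,"w24")
E
```

```text
[589.91 105.34 172.5 ] [-179.96    0.03   91.  ] 51.25847130575533 [ 0.49 -0.45 -0.88] [ 5.24  8.28 87.61 -0.03 84.15  4.25] 21.9667
shift [50.03 10.   62.46]
```

View pics/w24.png

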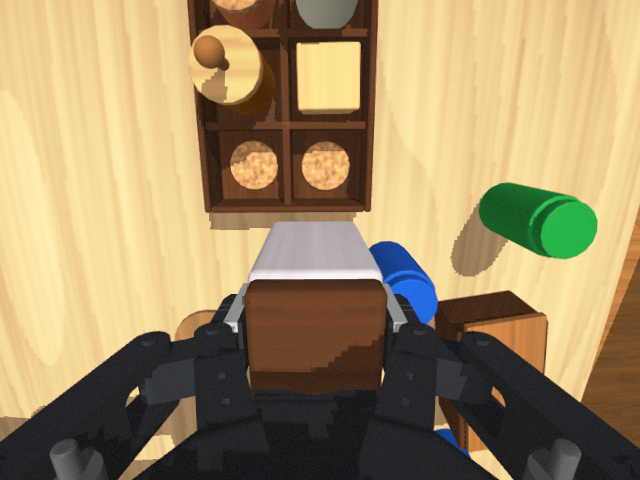

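Run:
```python
from h import *
np.set_printoptions(precision=1,suppress=True)
s=r.snapshot("wrist"); t=r.sense(); A=R.from_euler("xyz",t["tcp_rot"],degrees=True).as_matrix()
for n,p,z in (("disc",[(326,166),(254.5,166)],9),("inner corners FL FR NR NL",[(290,129),(369,126),(364,205),(291,205)],52),("tin top metal edge mid",[(315,281)],172.5-29+86),("tin foot far edge",[(273,223),(357,222)],172.5-29)):
    P=plane(s,p,z); print(n,P,(P-t["tool_pos"])@A)
```

```text
disc [[600.4 153.8   9. ]
 [529.3 152.8   9. ]] [[ 49.2  11.1 163.7]
 [ 49.3 -59.9 163.7]]
inner corners FL FR NR NL [[567.8 186.8  52. ]
 [634.3 190.4  52. ]
 [633.7 123.   52. ]
 [568.5 121.9  52. ]] [[ 82.7 -20.9 120.7]
 [ 85.2  45.6 120.7]
 [ 17.8  44.  120.7]
 [ 17.8 -21.2 120.7]]
tin top metal edge mid [[589.8 125.9 229.5]] [[ 21.4   0.1 -56.8]]
tin foot far edge [[563.7 127.2 143.5]
 [615.9 128.7 143.5]] [[ 23.1 -26.   29.2]
 [ 23.8  26.2  29.2]]
```

Request:
jog_arm --pt "0.015 0.003 0 0 0 0 0.7" --pt "0.035 0.008 0.008 0 0 0 0.7" --pt "0.05 0.0115 0.025 0 0 0 0.7" --pt "0.0525 0.0115 0.045 0 0 0 0.7" --pt "0.0525 0.0115 0.06 0 0 0 0.7"

```text
time: 22.48
tool_pos: [600.6, 159.1, 111.6]
tcp_rot: [-180.0, -0.0, 91.0]
ft_force: [-0.6, -0.8, -1.5]
finger_gap: 51.2
```

Request:
jog_arm --pt "0 0 0 0 0 0 0.7" --pt "0 0 0.004 0 0 0 0.7" --pt "0 0 0.008 0 0 0 0.7" --pt "0 0 0.008 0 0 0 0.7" --pt "0 0 0.008 0 0 0 0.7"

```text
time: 22.9
tool_pos: [601.4, 158.2, 105.8]
tcp_rot: [179.9, -0.0, 91.0]
ft_force: [0.6, -0.5, -0.7]
finger_gap: 51.4
```

```bash
python3 go.py 599 155.5 38;  python3 - <<'E'
from h import *
s=r.snapshot("wrist"); save(s,"w25",(170,100,440,300),3); s=r.snapshot("scene"); save(s,"s25",(360,130,530,290),4)
E
```

```text
[601.39 158.21 105.8 ] [179.92  -0.01  90.99] 51.37214743371046 [ 0.58 -0.53 -0.71] [10.01 14.32 87.88  0.   77.72  9.02] 22.9
shift [-2.68 -2.52 67.8 ]
```

View pics/w25.png

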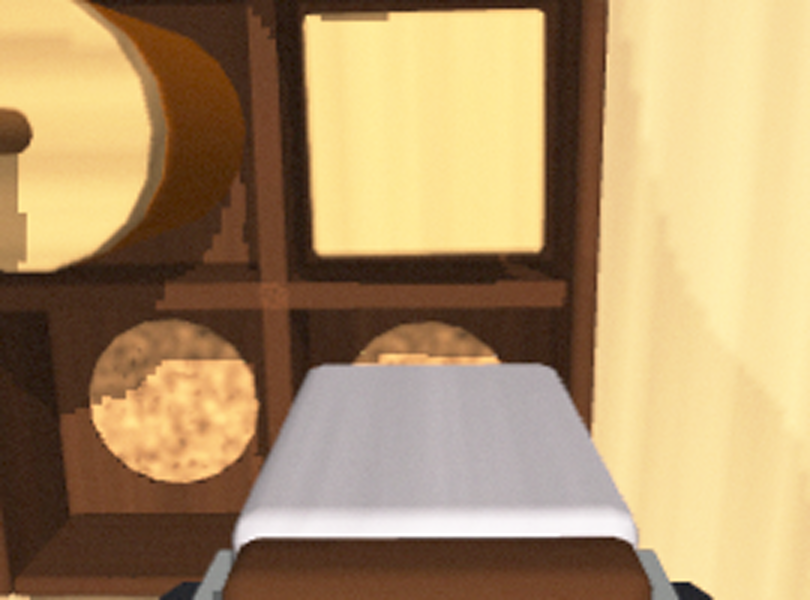

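View pics/s25.png

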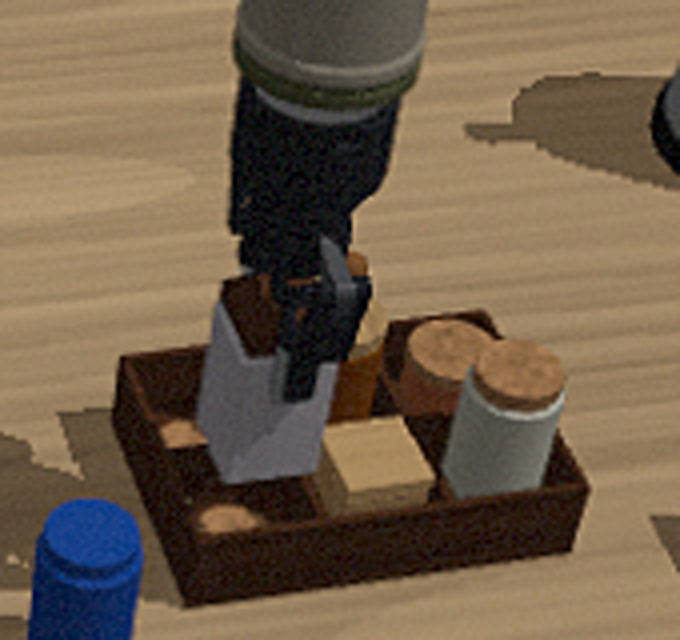

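Run:
```python
from h import *
np.set_printoptions(precision=1,suppress=True)
s=r.snapshot("wrist"); t=r.sense(); A=R.from_euler("xyz",t["tcp_rot"],degrees=True).as_matrix()
f=lambda L:[(x/3+170,y/3+100) for x,y in L]
for n,p,z in (("cell FL FR",[(290,308),(566,306)],52),("disc top",[(427,321)],9),("discA",[(175,402)],9),("tin foot far",[(308,368),(558,367)],t["tool_pos"][2]-29)):
    P=plane(s,f(p),z); print(n,P,(P-t["tool_pos"])@A)
```

```text
cell FL FR [[568.  189.1  52. ]
 [631.3 190.6  52. ]] [[ 31.3 -32.9  53.7]
 [ 31.7  30.4  53.8]]
disc top [[599.4 178.5   9. ]] [[20.1 -1.8 96.7]]
discA [[528.9 154.4   9. ]] [[ -2.8 -72.6  96.6]]
tin foot far [[575.  181.   76.7]
 [626.8 182.1  76.7]] [[ 23.  -26.   29. ]
 [ 23.2  25.8  29. ]]
```

Tin and cell agree to within 1.5 mm, so I'm inserting.

Request:
jog_arm --pt "0 -0.0015 0.008 0 0 0 0.7" --pt "0 -0.0015 0.02 0 0 0 0.7" --pt "0 -0.0015 0.034 0 0 0 0.7" --pt "0 -0.0015 0.046 0 0 0 0.7" --pt "0 -0.0015 0.054 0 0 0 0.7"

```text
time: 23.47
tool_pos: [597.4, 158.1, 47.4]
tcp_rot: [-179.8, 0.0, 91.0]
ft_force: [-0.3, 0.3, -2.7]
finger_gap: 51.3
```

Request:
jog_arm --pt "0 0 0.002 0 0 0 0.7" --pt "0 0 0.004 0 0 0 0.7" --pt "0 0 0.006 0 0 0 0.7" --pt "0 0 0.006 0 0 0 0.7" --pt "0 0 0.006 0 0 0 0.7"

```text
time: 23.88
tool_pos: [599.8, 158.5, 45.4]
tcp_rot: [179.9, -0.0, 91.0]
ft_force: [-0.2, -0.6, -1.3]
finger_gap: 50.9
```

```bash
python3 go.py 599 155.5 38;  python3 - <<'E'
from h import *
s=r.snapshot("wrist"); save(s,"w26",(170,100,440,300),3); s=r.snapshot("scene"); save(s,"s26",(360,130,530,290),4)
E
```

```text
[599.78 158.51  45.41] [179.94  -0.01  91.03] 50.94158814805311 [-0.21 -0.57 -1.29] [10.07 17.59 90.65  0.   71.7   9.04] 23.8833
shift [-3.   -0.84  7.41]
```

View pics/w26.png

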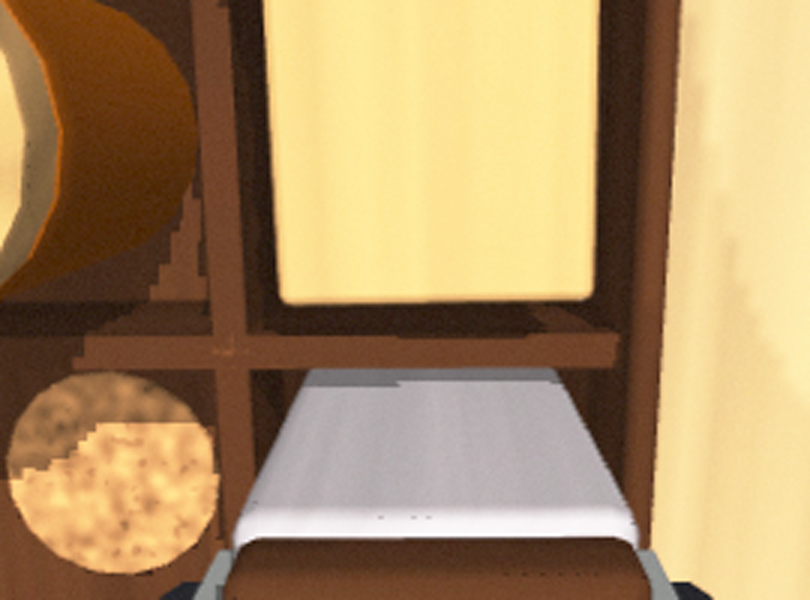

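View pics/s26.png

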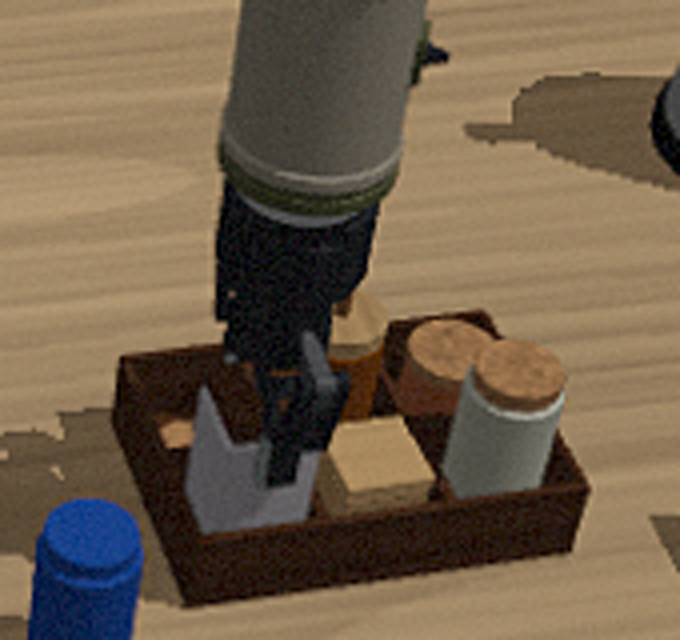

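Request:
jog_arm --pt "0 0 0.002 0 0 0 0.7" --pt "0 0 0.004 0 0 0 0.7" --pt "0 0 0.0055 0 0 0 0.7" --pt "0 0 0.007 0 0 0 0.7" --pt "0 0 0.007 0 0 0 0.7"

```text
time: 24.4
tool_pos: [599.2, 158.5, 38.1]
tcp_rot: [-180.0, -0.0, 91.0]
ft_force: [-2.3, 0.9, 3.7]
finger_gap: 51.2
```

Contact at TCP z=38.1, as predicted, with the force reversing to +3.7 N. Releasing.

Request:
jog_arm --pt "0 0 0 0 0 0 0.4" --pt "0 0 0 0 0 0 0.3" --pt "0 0 0 0 0 0 0.15" --pt "0 0 0 0 0 0 0" --pt "0 0 0 0 0 0 0"

```text
time: 24.82
tool_pos: [599.4, 158.4, 37.8]
tcp_rot: [180.0, -0.0, 91.0]
ft_force: [0.5, 0.1, -0.2]
finger_gap: 85.6
```

Request:
jog_arm --pt "0 0 -0.01 0 0 0 0" --pt "0 0 -0.03 0 0 0 0" --pt "0 0 -0.06 0 0 0 0" --pt "0 0 -0.095 0 0 0 0" --pt "0 0 -0.13 0 0 0 0"

```text
time: 25.23
tool_pos: [598.7, 158.3, 169.4]
tcp_rot: [-179.9, 0.0, 91.0]
ft_force: [0.5, -0.2, 0.4]
finger_gap: 85.7
```

Request:
jog_arm --pt "-0.03 0 -0.02 0 0 0 0" --pt "-0.06 0 -0.04 0 0 0 0" --pt "-0.09 0 -0.05 0 0 0 0" --pt "-0.09 0 -0.05 0 0 0 0" --pt "-0.09 0 -0.05 0 0 0 0"

```text
time: 25.65
tool_pos: [601.8, 66.9, 219.9]
tcp_rot: [179.8, -0.0, 90.9]
ft_force: [-0.6, 1.1, -0.2]
finger_gap: 85.3
```

```bash
python3 go.py;  python3 - <<'E'
from h import *
s=r.snapshot("wrist"); save(s,"w27"); s=r.snapshot("scene"); save(s,"s27"); s=r.snapshot("side"); save(s,"d27",(140,230,290,390),4)
E
```

```text
[601.77  66.92 219.9 ] [179.82  -0.    90.87] 85.33315022928429 [-0.61  1.1  -0.24] [ 1.5   7.76 83.23 -0.   88.84  0.62] 25.65
```

View pics/w27.png

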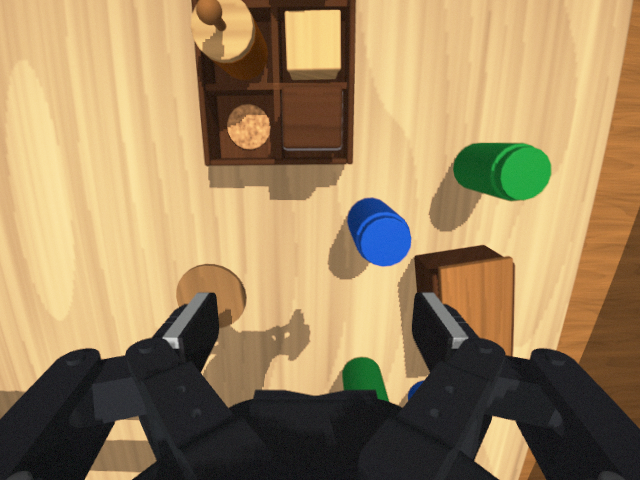

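View pics/s27.png

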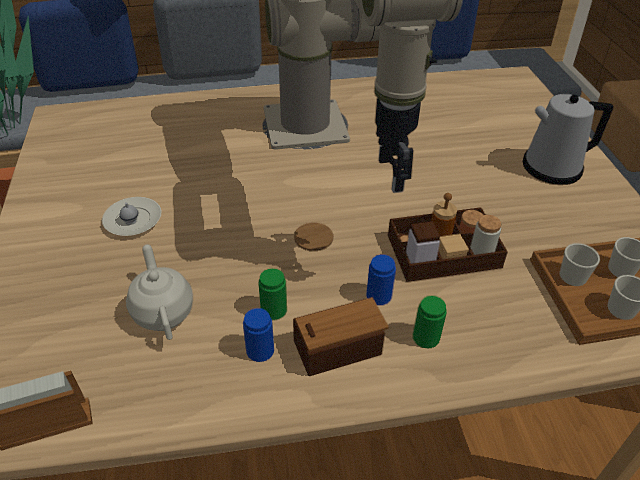

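View pics/d27.png

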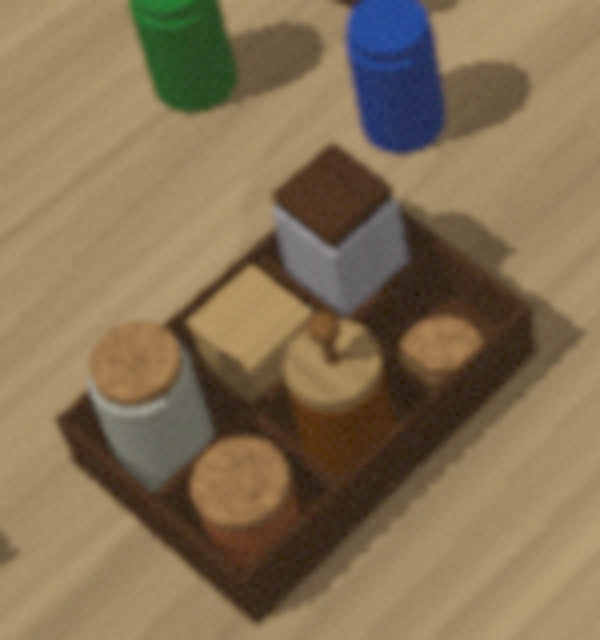

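Both stand upright in their cells: tin lid at (312,117) in the wrist view, jar cork at (135,360) in the side crop. Nothing else has moved. One numeric check, then I hand in.

Run:
```python
from h import *
np.set_printoptions(precision=1,suppress=True)
s=r.snapshot("wrist"); d=r.snapshot("side")
print("tin lid",plane(s,[(283,83),(344,83),(341,147),(285,148)],109).mean(0), "disc A",plane(s,[(249,127)],9))
print("side: tin lid",plane(d,[(332/4+140,195/4+230)],109),"jar",plane(d,[(134/4+140,362/4+230)],109))
print(r.sense()["ft_force"])
r.hand_in()
```

```text
tin lid [597.5 161.2 109. ] disc A [[526.7 156.2   9. ]]
side: tin lid [[592.3 160.3 109. ]] jar [[591.7 301.7 109. ]]
[-0.3 -0.7 -0.6]
the job is handed in; nothing more can be done
```

The job is handed in: the tin and the jar are each upright in an empty crate cell of their own, but I don't know the verdict, since the hand-in reports none.

**What I did**
- **Jar:** I lifted it upright into the far corner cell, next to the pot and the little box, and set it on its disc.
- **Tin:** I stood it up on the bare table and let go. The fingers were fully open for well over 0.3 s. I then regripped it from above and loaded it into the corner cell next to the blue jar.

**What the last checks showed**
- **Upright and released:** all three pictures show both standing upright, with the fingers away and the wrist force back to about zero.
- **Down on the discs:** each touched down at the height expected for its cork disc.
- **Tin centring:** the wrist view puts it about 4 mm from its disc centre and the side camera 7–8 mm, both within the 12 mm limit.
- **Jar centring:** the side camera, my only check after release, puts it about 5 mm off.
- **Camera disagreement:** the side camera reads about 5 mm lower in x than the wrist view, so these figures are good only to a few millimetres.
- **Other things:** the pictures show nothing else moved. I compared them by eye and did not measure each one.

**What went wrong on the way**
- **First jar grip:** it closed on the cork, because the fingertips sit about 30 mm behind the reported TCP. I opened the fingers, went lower and gripped it again, with the jar still standing.
- **Tin on the table:** the first touch was firmer than planned, up to 29 N at the wrist, so I backed off before letting go.

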